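Unstack the pipe-support parts onto their weld fixtures

TASK

Four steel parts of a pipe support came from the saw in one stack. Take the stack apart from the top down, one part at a time, and set each, the same way up as it is now, at its own welding station: the lug standing lengthwise in the channel, midway between its ends; the hexagon nut flat on the floor of the round dish; the round boss on the middle of the turntable, within its scribed circle; and last the square foot plate flat on the dowelled fixture plate, squared up between its four dowels.

Things in the scene. Friction and masses are not known exactly. Their poses are not given: they have to be found in the camera images.
- lug_mid (a point): Lug: upright steel block at the top of the stack, 34 long (its x) x 16 thick (its y) x 40 mm high (z), with a dark cross hole in its upper part; mass about 0.17 kg. The point is its centre, 20 mm above its underside. It stands on the nut.
- nut_mid (a point): Hexagon nut: plain steel, 40 mm across flats (46 across corners), 30 mm high, through bore about 22 mm; mass about 0.24 kg. The point is its centre, 15 mm above its underside; z is its axis; a pair of flats faces along +x and -x, the others every 60 degrees. It lies on the boss, second from the top; the boss below is wider than the nut, so only the 30 mm above the boss can be gripped.
- boss_mid (a point): Round boss: thick steel ring, 50 mm outside diameter, 24 mm bore, 34 mm high; mass about 0.40 kg. The point is its centre, 17 mm above its underside; z is its axis. It lies on the foot plate, which is wider, under the nut.
- plate_mid (a point): Foot plate: square steel plate 62 x 62 mm (x, y along its edges), 20 mm thick, at the bottom of the stack, on the table; mass about 0.60 kg. The point is its centre, 10 mm above its underside.
- channel_floor (a point): Channel: fixed grey base 100 x 70 mm with two straight rails along its x, 12 mm wide, 36 mm apart, 10 mm high above the floor between them, open at both ends. The point is the middle of that floor, 6 mm above the table; x runs along the channel, z up.
- dish_floor (a point): Round dish: fixed shallow bright metal pan, 84 mm across the outside, about 76 mm inside, rim 14 mm above the table. The point is the centre of its inner floor, 4 mm above the table; z up.
- turntable_top (a point): Turntable: fixed flat bright disc of 110 mm diameter on a grey square base, its top 40 mm above the table, with a scribed circle of 66 mm diameter and a dark centre dot. It does not turn. The point is the centre of its top face; z up.
- fixture_top (a point): Fixture plate: fixed grey square plate 104 x 104 mm, 10 mm thick, with four brass dowels 8 mm in diameter and 6 mm high, at the corners of an 88 x 88 mm square. The point is the centre of its top face, 10 mm above the table; x and y run along its edges, z up.
Mind the look-alikes: they are no part of the job. Leave any blue or pink look-alike of the part that bears nut_mid alone. What is shaped like the part that bears fixture_top but pink is not meant.

How it is judged:
By the outcome, as a careful person would: the job done as asked, in the order asked, and still so for the second after the job is handed in, with the robot touching nothing.
It also fails if it takes over 109 s, if anything falls off the work surface, if the arm or the gripper's body presses on something with over 40 N, if the wrist force passes 120 N, or if a joint passes its speed limit or range.

ROBOT

A 7-joint arm with a two-finger parallel gripper is mounted at the origin on the work surface. World frame = base frame: x ahead of the robot, y to its left, z up, the work surface at z = 0. Lengths are in m, angles in rad, forces in N, time in s.
With the tool pointing down it reaches from about 0.35 to 0.9 m from the base axis. Payload 19.9 kg.
Tool frame: the origin (TCP) lies between the finger pads; the fingertips stand 22 mm ahead of it and the grasp point (between the pads) lies 3 mm ahead of it (finger_overhang is the distance from the TCP to the fingertips, in m); y points along the fingers, x is the direction in which the jaws open and shut, and the axes are right-handed (so a half turn about y gives the same grasp; the last joint's range is limited). The gripper opens to 94 mm and grips with 3 to 60 N. Pads are 16 mm wide; open, the fingers measure 119 mm over their backs; the gripper's body (75 mm by 177 mm) begins 78 mm behind the grasp point.
Start: joints at [-1.175, 0.417, -0.01, 1.614, 0.005, 1.111, -0.053], TCP at [0.265, 0.566, 0.227] pointing down, gripper open.
Joint ranges: [-2.81, 2.81], [-0.39, 2.02], [-1.27, 1.25], [0.06, 2.57], [-1.19, 4.33], [0.19, 2], [-2.82, 2.82]. Speed limits (rad/s): [1.89, 1.89, 2.39, 2.39, 3.01, 3.01, 3.01].

INTERFACE

Orientations are given as a unit quaternion [w, x, y, z].
In Python, from cell import sense, get_image, camera_model, job_done, finger_overhang gives the robot as it stands.
- The arm moves only by the tool jog_arm, never from a script. Its argument "motion" is a list of rows, each an object with "jaw": the finger opening in mm, from 0 to 94; "offset": the shift along the tool's x, y, z in mm, a list of three; "turn": the turn, a rotation vector about the tool's x, y, z in rad, a list of three. A call has 1 to 12 rows; each row shifts and turns the commanded pose from where the row before left it, along the tool's axes as they then stand; what a row does not reach is not made up. A row lasts 1/12 s, in which the tool goes at most 41.7 mm and 7.16 degrees, less where a joint would pass 70% of its speed; a pose out of reach is approached as far as the arm can. A call is refused whole if a number of a shift passes 41.7 or a number of a turn 0.125, either way. A call with a gripper value outside its range is refused whole. The fingers move at their own pace and stop on an object; "force" is the grip in N (left out, the last holds). Time passes only in rows, so rows that do not move let the fingers close. It gives the time, the measured TCP pose, the force and the opening at its end, in the units of the state.
- sense(): the state, without advancing time (a new reading comes with each control period).
- get_image(name): name is "side" or "top" or "wrist"; returns the picture (480x640x3 uint8, red, green, blue); there is no depth.
- camera_model(name): a dict with "K" (3x3 intrinsics, pixels), "distortion" ([k1, k2, p1, p2, k3] as OpenCV has them; the pictures are not rectified), "pose" (4x4, takes a point from camera to world coordinates); the wrist camera has in their place "tool_from_camera" (4x4, takes a point from camera to tool coordinates, whose origin is the TCP and whose axes are the tool frame's). Camera axes: x right, y down, z forward; pixel columns grow to the right and rows downward; lengths in m; the calibration is good to about 2 mm. A picture is of the moment at which its call begins: read the wrist's pose just before it. camera_model takes no time and is no camera call.
- job_done(): hands the job in, once; it reports no verdict.
The state is a dict: "time": time; "joints": joint angles; "dq": joint speeds; "effort": joint torques, N m; "eef_pos": TCP position; "eef_rot": TCP orientation; "wrist_force": force on the tool from outside, world axes, zero at the start; "ft_torque": the same for the moment, N m; "grip_width": finger opening in m.
Only numpy, scipy, OpenCV 4.12 (cv2) and the standard library are available. Lean on these libraries where they do the work, as an engineer would, in place of code of your own. Each camera call takes 0.05 s, during which the arm holds its last target.

## Working session

There is one attempt and no reset: what is moved stays moved. The work goes in short steps, Python scripts to look and compute and a tool call to move; the robot and the scene stay as the last step left them, time stands still between calls to the robot, and variables do not carry over. Pictures are saved under pics/ and viewed, and the job is handed in when it is done.

Besides the shell and the picture viewer there is one more tool, called as name([rows], argument=value, ...), one row to a line, values as JSON. jog_arm: Moves the arm, as the interface text tells. Its arguments: {"type":"object","properties":{"motion":{"type":"array","items":{"type":"object","properties":{"jaw":{"type":"number"},"offset":{"type":"array","items":{"type":"number"}},"turn":{"type":"array","items":{"type":"number"}}}}},"force":{"type":"number"}},"required":["motion"]}

```bash
ls; mkdir -p pics
python3 - <<'E'
from cell import sense,get_image,camera_model,finger_overhang
import cv2,numpy as np
s=sense();print(s,finger_overhang)
for n in("side","top","wrist"):
    im=get_image(n);cv2.imwrite(f"pics/{n}0.png",im[:,:,::-1])
    m=camera_model(n);print(n,{k:np.round(v,4).tolist() for k,v in m.items()})
E
```

```text
pics
{'time': 0.0, 'joints': array([-1.17449974,  0.41796647, -0.01030646,  1.61419034,  0.0047357 ,
        1.11070782, -0.05299809]), 'dq': array([-4.97384271e-04,  9.44264077e-05,  1.03805934e-03, -3.33733678e-04,
        2.23359853e-04, -1.75254654e-03, -7.05412396e-04]), 'effort': array([ 9.41990584e-04, -8.51262617e+01,  6.39000256e-01, -4.25985575e+01,
       -4.87962656e-02,  1.86998164e-02,  1.13197138e-04]), 'eef_pos': array([0.2648292 , 0.56571768, 0.22682316]), 'eef_rot': array([-0.59636748,  0.59691281,  0.37915267, -0.37984758]), 'wrist_force': array([ 0.20003203, -0.88479969,  0.49285768]), 'ft_torque': array([ 0.02242667, -0.0042157 ,  0.01461779]), 'grip_width': 0.09423109772918485} 0.022
side {'K': [[590.8897, 0.0, 322.7403], [0.0, 590.8897, 235.5349], [0.0, 0.0, 1.0]], 'distortion': [-0.0517, 0.0, 0.0, 0.0, 0.0], 'pose': [[0.9933, -0.0722, 0.0897, 0.3193], [-0.1134, -0.4758, 0.8722, -1.2096], [-0.0203, -0.8766, -0.4809, 0.7859], [0.0, 0.0, 0.0, 1.0]]}
top {'K': [[466.5663, 0.0, 323.5649], [0.0, 466.5663, 242.7185], [0.0, 0.0, 1.0]], 'distortion': [0.0365, 0.0, 0.0, 0.0, 0.0], 'pose': [[0.0064, -0.9987, 0.0501, 0.3784], [-0.9999, -0.0068, -0.0091, 0.0454], [0.0095, -0.05, -0.9987, 1.2405], [0.0, 0.0, 0.0, 1.0]]}
wrist {'K': [[343.6913, 0.0, 318.9784], [0.0, 343.6913, 235.5339], [0.0, 0.0, 1.0]], 'distortion': [-0.022, 0.0, 0.0, 0.0, 0.0], 'tool_from_camera': [[1.0, -0.0002, 0.0002, -0.0008], [-0.0002, -0.2769, 0.9609, -0.1578], [-0.0001, -0.9609, -0.2769, 0.0817], [0.0, 0.0, 0.0, 1.0]]}
```

View pics/top0.png

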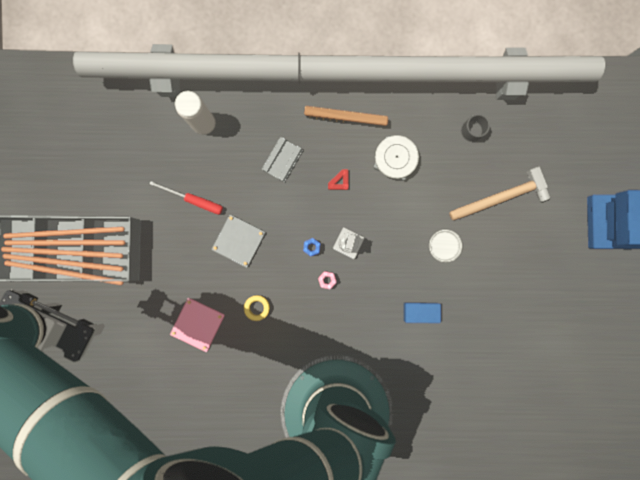

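View pics/side0.png

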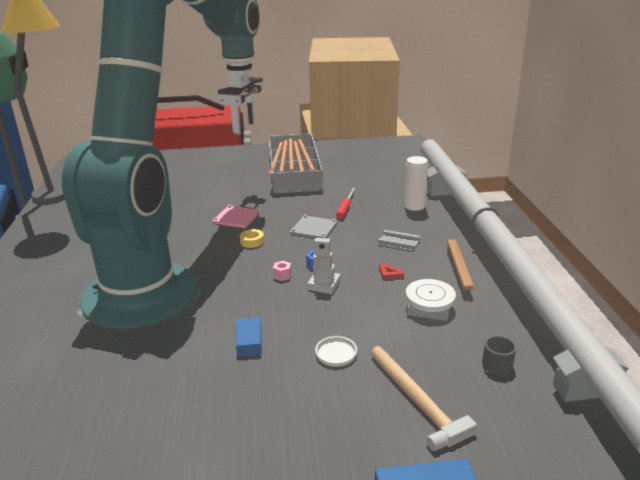

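View pics/wrist0.png

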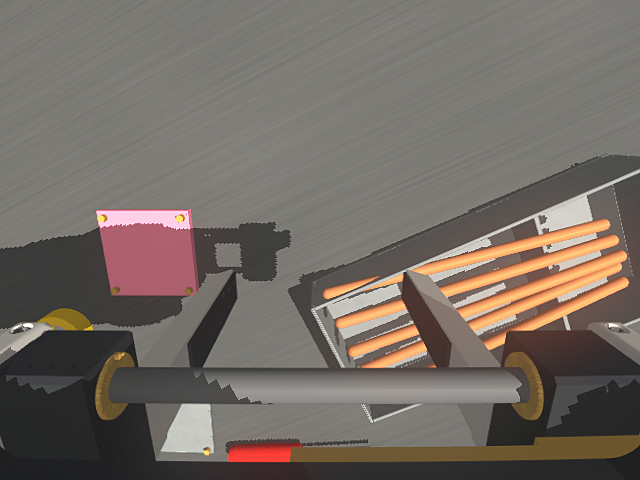

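```bash
cat > h.py <<'E'
from cell import sense,get_image,camera_model
import cv2,numpy as np
from scipy.spatial.transform import Rotation as Rn
def quat(q): return Rn.from_quat([q[1],q[2],q[3],q[0]])
def campose(n,s=None):
    m=camera_model(n)
    if n!="wrist": return m,np.array(m["pose"])
    s=s or sense()
    T=np.eye(4);T[:3,:3]=quat(s["eef_rot"]).as_matrix();T[:3,3]=s["eef_pos"]
    return m,T@np.array(m["tool_from_camera"])
def ray(n,uv,s=None):
    m,P=campose(n,s)
    p=cv2.undistortPoints(np.array(uv,float).reshape(-1,1,2),np.array(m["K"]),np.array(m["distortion"])).reshape(-1,2)
    d=np.c_[p,np.ones(len(p))]@P[:3,:3].T
    return P[:3,3],d
def onz(n,uv,z,s=None):
    o,d=ray(n,uv,s); return o+d*((z-o[2])/d[:,2])[:,None]
def proj(n,X,s=None):
    m,P=campose(n,s);Pi=np.linalg.inv(P)
    r,_=cv2.Rodrigues(Pi[:3,:3])
    return cv2.projectPoints(np.array(X,float).reshape(-1,1,3),r,Pi[:3,3],np.array(m["K"]),np.array(m["distortion"]))[0].reshape(-1,2)
def crop(im,u,v,w,h,k,name):
    c=im[int(v-h/2):int(v+h/2),int(u-w/2):int(u+w/2),::-1]
    cv2.imwrite(f"pics/{name}.png",cv2.resize(c,None,fx=k,fy=k,interpolation=cv2.INTER_CUBIC))
E
python3 - <<'E'
from h import *
print(quat(sense()["eef_rot"]).as_matrix().round(3))
t=cv2.imread("pics/top0.png")[:,:,::-1];s=cv2.imread("pics/side0.png")[:,:,::-1]
crop(t,340,200,260,190,3,"tz");crop(s,350,270,260,190,3,"sz")
for n,uv,z in [("fix",(239,241),.01),("stack",(349,243),.06),("chan",(284,159),.01),("tt",(397,157),.04),("dish",(446,246),.01)]:
    print(n,onz("top",[uv],z).round(3))
E
```

```text
[[ 0.424 -0.    -0.906]
 [ 0.906 -0.001  0.424]
 [-0.001 -1.    -0.   ]]
fix [[0.443 0.257 0.01 ]]
stack [[ 0.437 -0.03   0.06 ]]
chan [[0.662 0.141 0.01 ]]
tt [[ 0.663 -0.155  0.04 ]]
dish [[ 0.434 -0.289  0.01 ]]
```

View pics/tz.png

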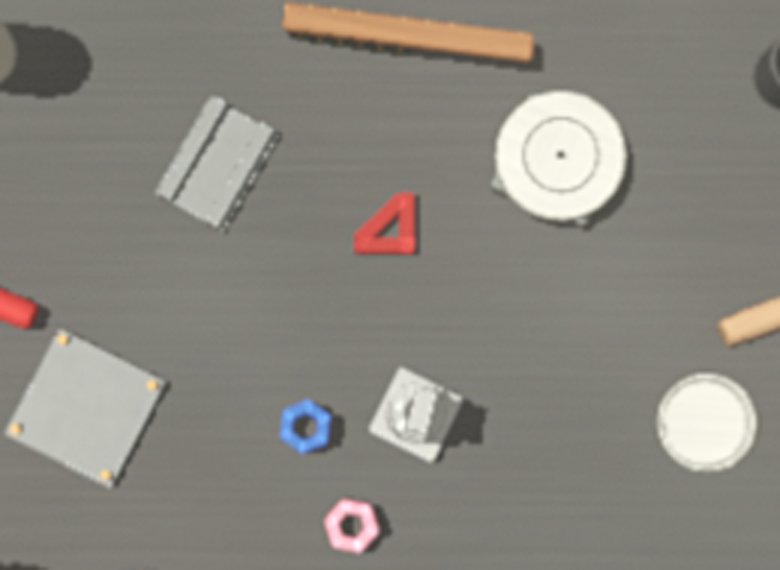

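View pics/sz.png

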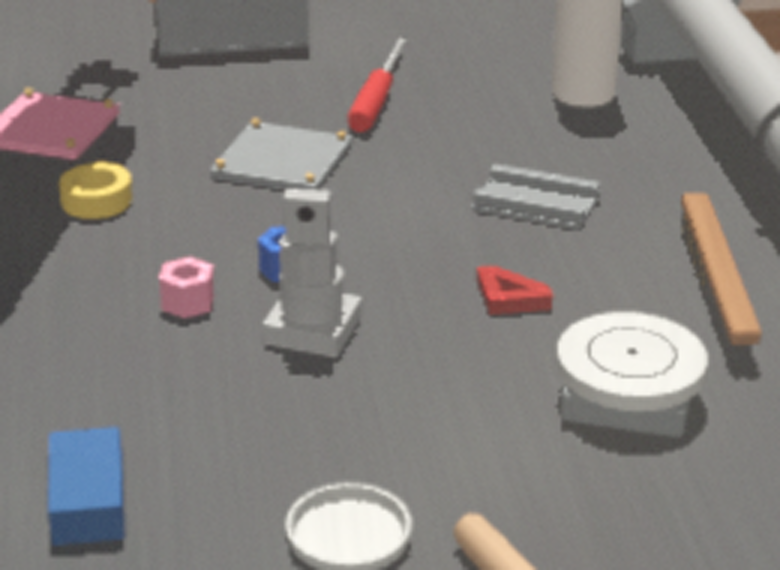

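jog_arm([
  {"offset": [-26, 0, -23], "jaw": 94},
  {"offset": [-26, 0, -23]},
  {"offset": [-26, 0, -23]},
  {"offset": [-26, 0, -23]},
  {"offset": [-26, 0, -23]},
  {"offset": [-26, 0, -23]},
  {"offset": [-26, 0, -23]},
  {"offset": [-26, 0, -23]},
  {"offset": [-26, 0, -23]},
  {"offset": [-26, 0, -23]},
  {"offset": [-26, 0, -23]},
  {"offset": [-26, 0, -23]},
])

```text
invalid input
```

jog_arm([
  {"offset": [-26, 0, -23], "turn": [0, 0, 0], "jaw": 94},
  {"offset": [-26, 0, -23], "turn": [0, 0, 0], "jaw": 94},
  {"offset": [-26, 0, -23], "turn": [0, 0, 0], "jaw": 94},
  {"offset": [-26, 0, -23], "turn": [0, 0, 0], "jaw": 94},
  {"offset": [-26, 0, -23], "turn": [0, 0, 0], "jaw": 94},
  {"offset": [-26, 0, -23], "turn": [0, 0, 0], "jaw": 94},
  {"offset": [-26, 0, -23], "turn": [0, 0, 0], "jaw": 94},
  {"offset": [-26, 0, -23], "turn": [0, 0, 0], "jaw": 94},
  {"offset": [-26, 0, -23], "turn": [0, 0, 0], "jaw": 94},
  {"offset": [-26, 0, -23], "turn": [0, 0, 0], "jaw": 94},
  {"offset": [-26, 0, -23], "turn": [0, 0, 0], "jaw": 94},
  {"offset": [-26, 0, -23], "turn": [0, 0, 0], "jaw": 94},
])

```text
time: 1.15
eef_pos: [0.3827, 0.1648, 0.2275]
eef_rot: [0.597, -0.597, -0.38, 0.379]
wrist_force: [1.5, 1.2, 0.3]
grip_width: 0.0938
```

jog_arm([
  {"offset": [-27, 0, -24], "turn": [0, 0, 0], "jaw": 94},
  {"offset": [-27, 0, -24], "turn": [0, 0, 0], "jaw": 94},
  {"offset": [-27, 0, -24], "turn": [0, 0, 0], "jaw": 94},
  {"offset": [-27, 0, -24], "turn": [0, 0, 0], "jaw": 94},
  {"offset": [-27, 0, -24], "turn": [0, 0, 0], "jaw": 94},
  {"offset": [0, 0, 0], "turn": [0, 0, 0], "jaw": 94},
  {"offset": [0, 0, 0], "turn": [0, 0, 0], "jaw": 94},
])

```text
time: 1.73
eef_pos: [0.4342, -0.0081, 0.2274]
eef_rot: [-0.597, 0.597, 0.378, -0.379]
wrist_force: [-0.9, 1.2, -0.1]
grip_width: 0.0939
```

Run:
```python
from h import *
s=sense();print(s['time'],s['eef_pos'].round(4),s['joints'].round(2),np.abs(s['dq']).max())
im=get_image("wrist");cv2.imwrite("pics/w1.png",im[:,:,::-1])
```

```text
1.7333 [ 0.4342 -0.0081  0.2274] [-0.48  0.07  0.45  2.07 -0.03  1.01  1.12] 0.045657419351394814
```

View pics/w1.png

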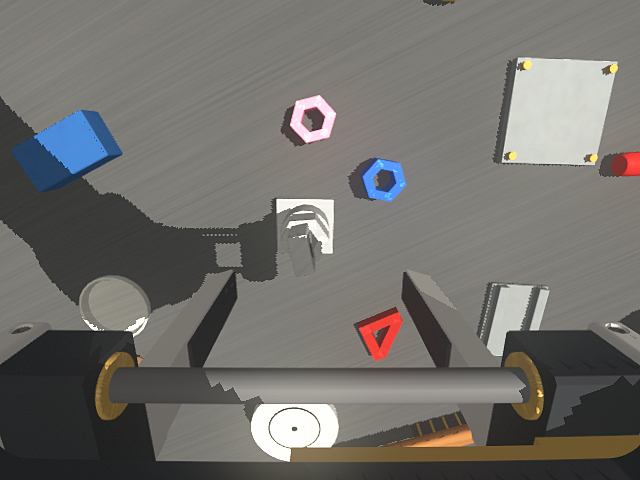

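Run:
```python
from h import *
im=cv2.imread("pics/w1.png")[:,:,::-1]
crop(im,305,237,90,100,6,"w1z")
```

```text
(no output)
```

View pics/w1z.png

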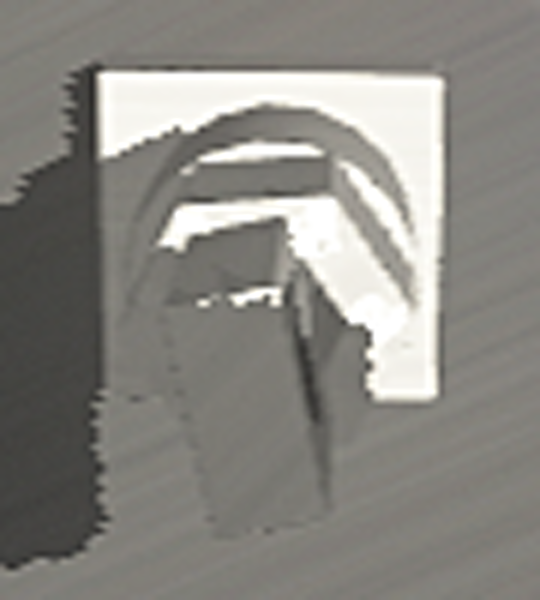

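Run:
```python
from h import *
s=sense()
c=np.array([(165,305),(285,293),(330,515),(215,537)])/6+[260,187]
X=onz("wrist",c,.124,s);print(X.round(4),X.mean(0).round(4))
for i in range(4):
    d=X[(i+1)%4]-X[i];print(np.linalg.norm(d[:2]).round(4),np.degrees(np.arctan2(d[1],d[0])).round(1))
c=np.array([(97,72),(443,75),(438,402)])/6+[260,187]
X=onz("wrist",c,.02,s);print(X.round(4),((X[0]+X[2])/2).round(4))
for i in range(2):
    d=X[(i+1)]-X[i];print(np.linalg.norm(d[:2]).round(4),np.degrees(np.arctan2(d[1],d[0])).round(1))
# stations
f=onz("wrist",[(517,57),(619,61),(594,165),(500,161)],.01,s);print('fix',f.round(4),f.mean(0))
for i in range(4):
    d=f[(i+1)%4]-f[i];print(np.linalg.norm(d[:2]).round(4),np.degrees(np.arctan2(d[1],d[0])).round(1))
f=onz("wrist",[(526,65),(613,69),(592,158),(512,156)],.016,s);print('dow',f.round(4),f.mean(0))
print('tt',onz("wrist",[(294.5,429)],.04,s), onz("top",[(397,156.3)],.04))
```

```text
[[ 0.4189 -0.0282  0.124 ]
 [ 0.4241 -0.0131  0.124 ]
 [ 0.455  -0.0212  0.124 ]
 [ 0.4513 -0.0368  0.124 ]] [ 0.4373 -0.0248  0.124 ]
0.0159 70.8
0.032 -14.6
0.016 -103.5
0.0336 165.1
[[ 0.3984 -0.0418  0.02  ]
 [ 0.4252  0.014   0.02  ]
 [ 0.4811 -0.0124  0.02  ]] [ 0.4397 -0.0271  0.02  ]
0.0619 64.3
0.0618 -25.3
fix [[0.3735 0.2394 0.01  ]
 [0.4201 0.3341 0.01  ]
 [0.5124 0.2861 0.01  ]
 [0.4647 0.1931 0.01  ]] [0.44266831 0.26317927 0.01      ]
0.1055 63.8
0.1039 -27.5
0.1045 -117.1
0.1023 153.1
dow [[0.384  0.2421 0.016 ]
 [0.424  0.3219 0.016 ]
 [0.5017 0.2817 0.016 ]
 [0.4634 0.2036 0.016 ]] [0.44327035 0.26232534 0.016     ]
tt [[ 0.66573323 -0.1505779   0.04      ]] [[ 0.6647263  -0.15492646  0.04      ]]
```

jog_arm([
  {"offset": [-14, 0, -10], "turn": [0, 0, 0], "jaw": 70},
  {"offset": [0, 20, 0], "turn": [0, -0.09, 0], "jaw": 60},
  {"offset": [0, 25, 0], "turn": [0, -0.09, 0], "jaw": 50},
  {"offset": [0, 25, 0], "turn": [0, 0, 0], "jaw": 46},
  {"offset": [0, 0, 0], "turn": [0, 0, 0], "jaw": 46},
  {"offset": [0, 0, 0], "turn": [0, 0, 0], "jaw": 46},
])

```text
time: 2.28
eef_pos: [0.4366, -0.0228, 0.1573]
eef_rot: [0.56, -0.56, -0.431, 0.432]
wrist_force: [-0.3, -0.4, 1.4]
grip_width: 0.0575
```

Run:
```python
from h import *
s=sense();print(s['time'],s['eef_pos'].round(4),quat(s['eef_rot']).as_matrix().round(3)[:,0],s['grip_width'])
im=get_image("wrist");cv2.imwrite("pics/w2.png",im[:,:,::-1])
```

```text
2.2833 [ 0.4366 -0.0228  0.1573] [ 0.254  0.967 -0.001] 0.057513685464838725
```

View pics/w2.png

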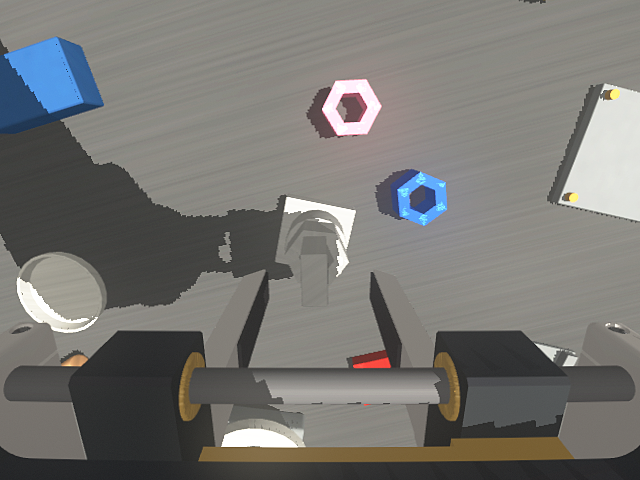

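Run:
```python
from h import *
im=cv2.imread("pics/w2.png")[:,:,::-1]
crop(im,315,265,90,100,6,"w2z")
s=sense();T=quat(s['eef_rot']).as_matrix()
X=onz("wrist",[(302,305),(327,304),(303,251),(325,250)],.124,s)
print(((X-s['eef_pos'])@T).round(4), X.mean(0))
```

```text
[[-0.0111  0.0342 -0.0182]
 [ 0.0043  0.0342 -0.0175]
 [-0.01    0.0342  0.017 ]
 [ 0.0029  0.0342  0.0176]] [ 0.43671804 -0.02637243  0.124     ]
```

View pics/w2z.png

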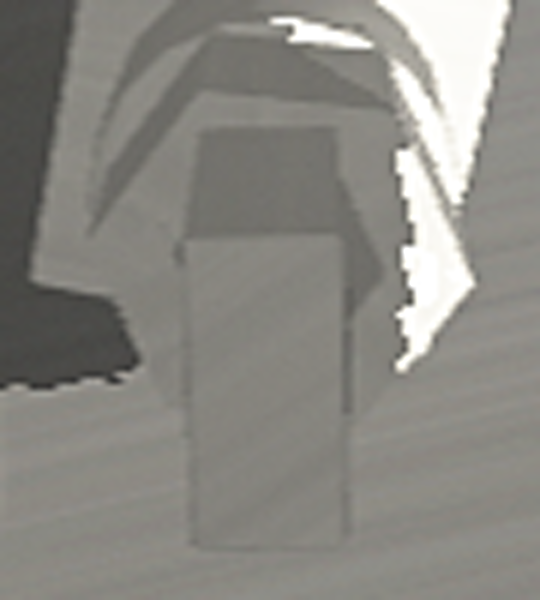

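jog_arm([
  {"offset": [-3.5, 12, 0], "turn": [0, 0, 0], "jaw": 46},
  {"offset": [0, 25, 0], "turn": [0, 0, 0], "jaw": 46},
  {"offset": [0, 0, 0], "turn": [0, 0, 0], "jaw": 30},
  {"offset": [0, 0, 0], "turn": [0, 0, 0], "jaw": 10},
  {"offset": [0, 0, 0], "turn": [0, 0, 0], "jaw": 8},
  {"offset": [0, 0, 0], "turn": [0, 0, 0], "jaw": 8},
  {"offset": [0, 0, 0], "turn": [0, 0, 0], "jaw": 8},
], force=20)

```text
time: 2.92
eef_pos: [0.437, -0.0268, 0.1216]
eef_rot: [-0.56, 0.56, 0.432, -0.431]
wrist_force: [0.7, 0.1, 0.1]
grip_width: 0.0161
```

Run:
```python
from h import *
s=sense();print(s['time'],s['eef_pos'].round(4),quat(s['eef_rot']).as_matrix().round(3)[:,0],s['grip_width'])
im=get_image("wrist");crop(im,320,300,300,240,2.6,"w3")
```

```text
2.9167 [ 0.437  -0.0268  0.1216] [0.255 0.967 0.001] 0.016147858452698692
```

View pics/w3.png

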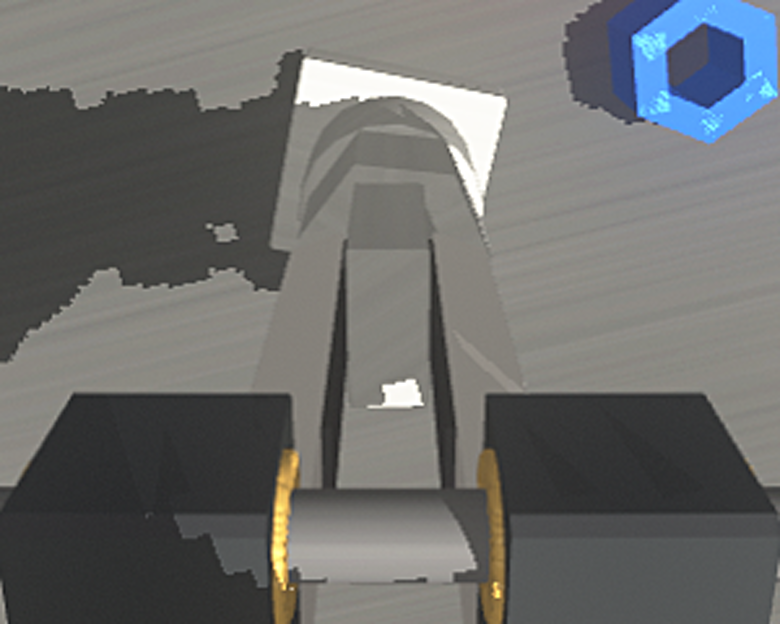

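jog_arm([
  {"offset": [0, -10, 0], "turn": [0, 0, 0], "jaw": 8},
  {"offset": [0, -30, 0], "turn": [0, 0.1, 0], "jaw": 8},
  {"offset": [0, -30, 0], "turn": [0, 0.1, 0], "jaw": 8},
  {"offset": [0, -15, 0], "turn": [0, 0.1, 0], "jaw": 8},
  {"offset": [27, 0, -20], "turn": [0, 0, 0], "jaw": 8},
  {"offset": [27, 0, -20], "turn": [0, 0, 0], "jaw": 8},
  {"offset": [27, 0, -20], "turn": [0, 0, 0], "jaw": 8},
  {"offset": [27, 0, -20], "turn": [0, 0, 0], "jaw": 8},
  {"offset": [27, 0, -20], "turn": [0, 0, 0], "jaw": 8},
  {"offset": [27, 0, -20], "turn": [0, 0, 0], "jaw": 8},
  {"offset": [27, 0, -20], "turn": [0, 0, 0], "jaw": 8},
  {"offset": [0, 0, 0], "turn": [0, 0, 0], "jaw": 8},
])

```text
time: 3.97
eef_pos: [0.6586, 0.0624, 0.2052]
eef_rot: [-0.618, 0.618, 0.344, -0.344]
wrist_force: [0.3, 0.3, -2.8]
grip_width: 0.0156
```

Run:
```python
from h import *
s=sense();print(s['time'],s['eef_pos'].round(4),quat(s['eef_rot']).as_matrix().round(3)[:,0],s['grip_width'],s['joints'].round(2))
im=get_image("wrist");cv2.imwrite("pics/w4.png",im[:,:,::-1])
```

```text
3.9667 [0.6586 0.0624 0.2052] [ 0.527  0.85  -0.   ] 0.015566667644041087 [-0.45  0.53  0.44  1.55 -0.24  1.11  1.06]
```

View pics/w4.png

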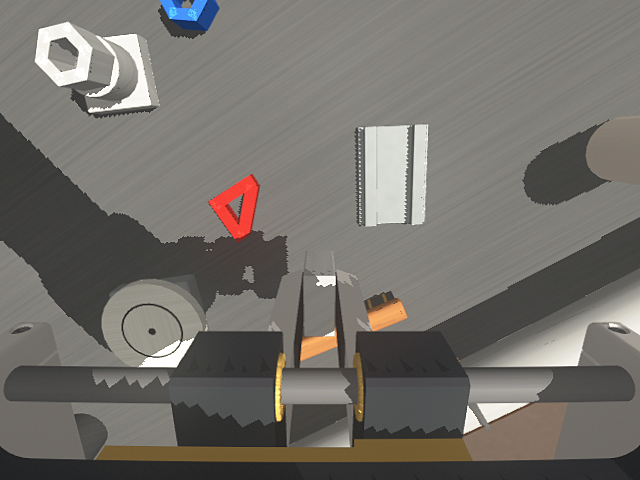

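Run:
```python
from h import *
im=cv2.imread("pics/w4.png")[:,:,::-1]
crop(im,390,178,100,130,6,"w4c");crop(im,95,65,130,120,6,"w4s");crop(im,320,275,100,80,6,"w4g")
```

```text
(no output)
```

View pics/w4c.png

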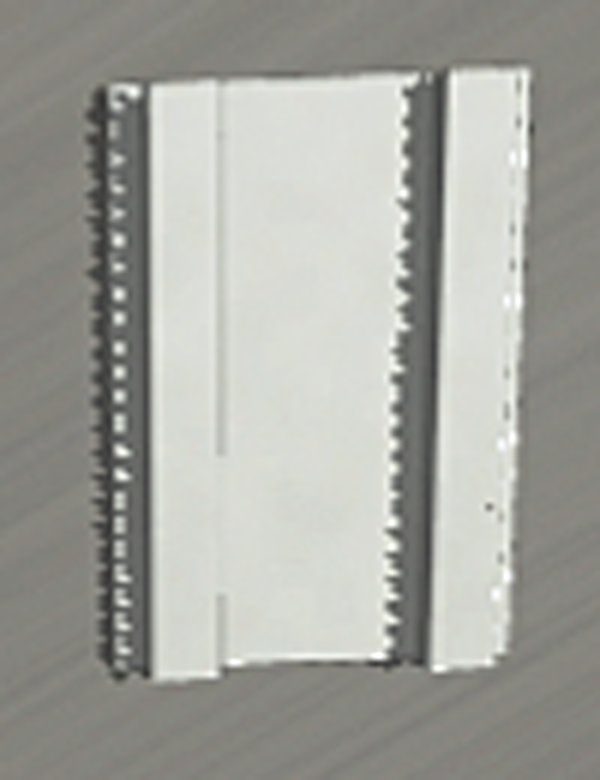

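View pics/w4s.png

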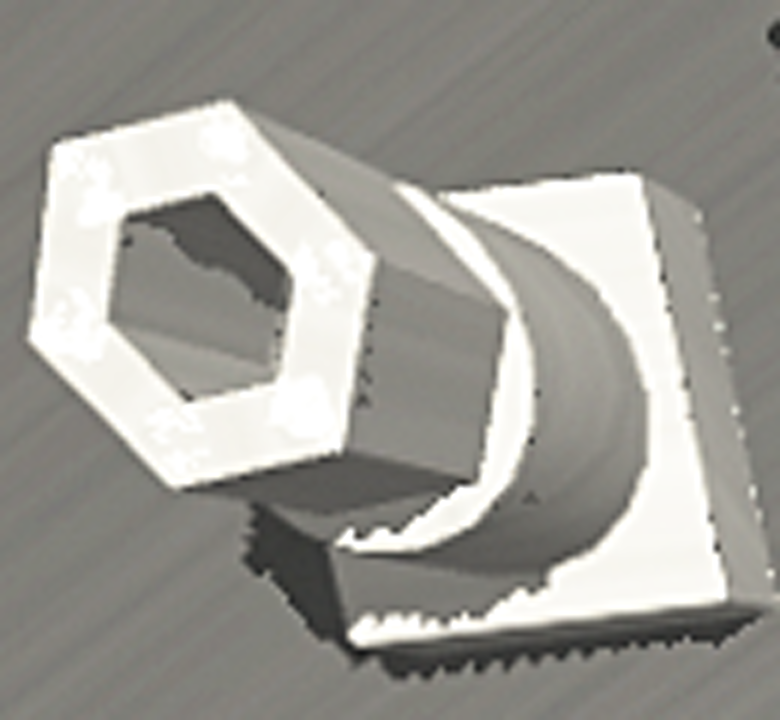

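View pics/w4g.png

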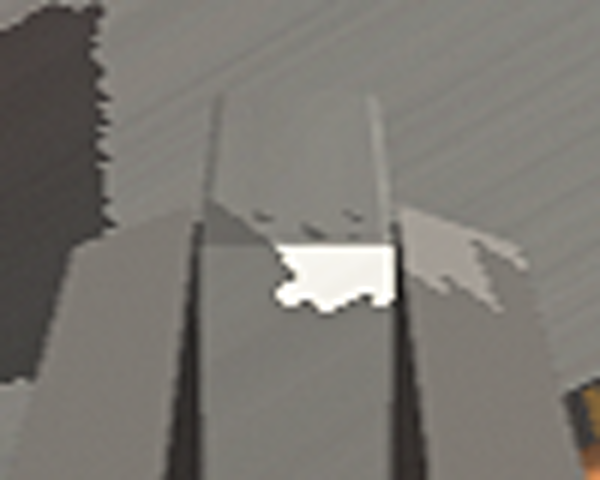

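Run:
```python
from h import *
s=sense();T=quat(s['eef_rot']).as_matrix()
def rep(nm,X):
    print(nm,X.round(4).tolist(),'c',X.mean(0).round(4))
    for i in range(len(X)):
        d=X[(i+1)%len(X)]-X[i];print('  ',np.linalg.norm(d[:2]).round(4),np.degrees(np.arctan2(d[1],d[0])).round(1))
c=np.array([(152,85),(530,68),(508,660),(152,678)])/6+[340,113]
rep('chan',onz("wrist",c,.016,s))
C=onz("wrist",c,.016,s).mean(0);print('chan in tool',(C-s['eef_pos'])@T)
c=np.array([(50,148),(232,102),(375,258),(345,448),(178,488),(30,338)])/6+[30,5]
rep('nut',onz("wrist",c,.084,s))
print('tt',onz("wrist",[(152,331)],.04,s))
zl=s['eef_pos'][2]+.0024
X=onz("wrist",np.array([(197,243),(393,243)])/6+[270,235],zl,s);print('lug back edge',(X-s['eef_pos'])@T)
```

```text
chan [[0.6026, 0.1455, 0.016], [0.6323, 0.1985, 0.016], [0.718, 0.1507, 0.016], [0.6882, 0.0965, 0.016]] c [0.6603 0.1478 0.016 ]
   0.0608 60.8
   0.0982 -29.2
   0.0618 -118.8
   0.0986 150.2
chan in tool [0.07629525 0.18907908 0.04274162]
nut [[0.4121, -0.0318, 0.084], [0.4207, -0.0092, 0.084], [0.4435, -0.0058, 0.084], [0.458, -0.0237, 0.084], [0.4499, -0.0451, 0.084], [0.4265, -0.049, 0.084]] c [ 0.4351 -0.0274  0.084 ]
   0.0242 69.0
   0.023 8.4
   0.023 -51.0
   0.0229 -110.8
   0.0237 -170.6
   0.0225 130.0
tt [[ 0.66159538 -0.15452109  0.04      ]]
lug back edge [[-0.00877987 -0.0023875   0.01656114]
 [ 0.00712604 -0.00240751  0.01656562]]
```

jog_arm([
  {"offset": [25.7, 0, 14.3], "turn": [0, 0, 0], "jaw": 8},
  {"offset": [25.7, 0, 14.3], "turn": [0, 0, 0], "jaw": 8},
  {"offset": [25.6, 0, 14.3], "turn": [0, 0, 0], "jaw": 8},
  {"offset": [0, 30, 0], "turn": [0, -0.042, 0], "jaw": 8},
  {"offset": [0, 30, 0], "turn": [0, 0, 0], "jaw": 8},
  {"offset": [0, 30, 0], "turn": [0, 0, 0], "jaw": 8},
  {"offset": [0, 30, 0], "turn": [0, 0, 0], "jaw": 8},
  {"offset": [0, 0, 0], "turn": [0, 0, 0], "jaw": 8},
  {"offset": [0, 0, 0], "turn": [0, 0, 0], "jaw": 8},
])

```text
time: 4.77
eef_pos: [0.6587, 0.1467, 0.0858]
eef_rot: [0.611, -0.611, -0.355, 0.357]
wrist_force: [1.1, 0.1, -1.3]
grip_width: 0.0157
```

Run:
```python
from h import *
s=sense();print(s['time'],s['eef_pos'].round(4),quat(s['eef_rot']).as_matrix().round(3)[:,0],s['grip_width'],s['joints'].round(2))
im=get_image("wrist");cv2.imwrite("pics/w5.png",im[:,:,::-1])
im=get_image("side");u=proj("side",[s['eef_pos']])[0];crop(im,u[0],u[1]+20,110,90,6,"s5")
im=get_image("top");u=proj("top",[s['eef_pos']])[0];cv2.imwrite("pics/t5.png",im[:,:,::-1])
```

```text
4.7667 [0.6587 0.1467 0.0858] [ 0.494  0.87  -0.002] 0.015737054422678413 [-0.52  0.68  0.37  1.59 -0.29  0.92  1.01]
```

View pics/w5.png

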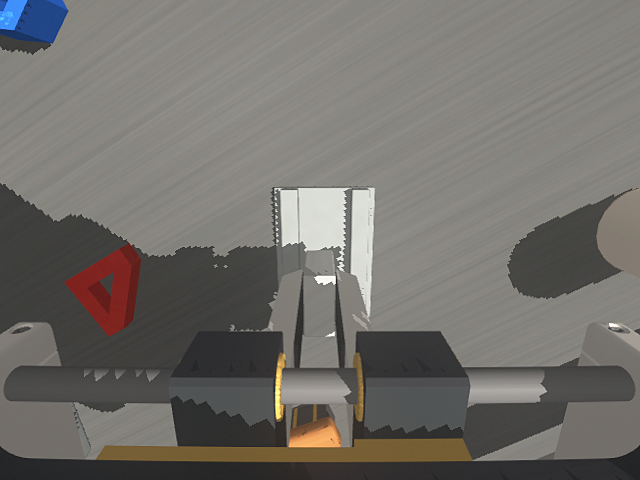

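View pics/s5.png

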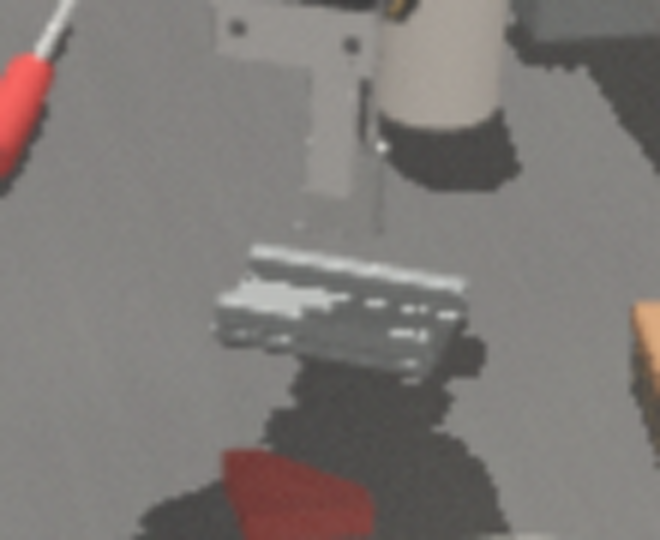

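Run:
```python
from h import *
s=sense();T=quat(s['eef_rot']).as_matrix()
im=cv2.imread("pics/w5.png")[:,:,::-1];crop(im,325,220,120,110,6,"w5z")
X=onz("wrist",[(280,188),(375.5,187),(298,188),(353,187),(372,320)],.016,s);print(((X-s['eef_pos'])@T).round(4))
```

```text
[[-0.027   0.072   0.0485]
 [ 0.037   0.0721  0.0492]
 [-0.0149  0.072   0.0485]
 [ 0.0219  0.0721  0.0492]
 [ 0.039   0.0724 -0.0507]]
```

View pics/w5z.png

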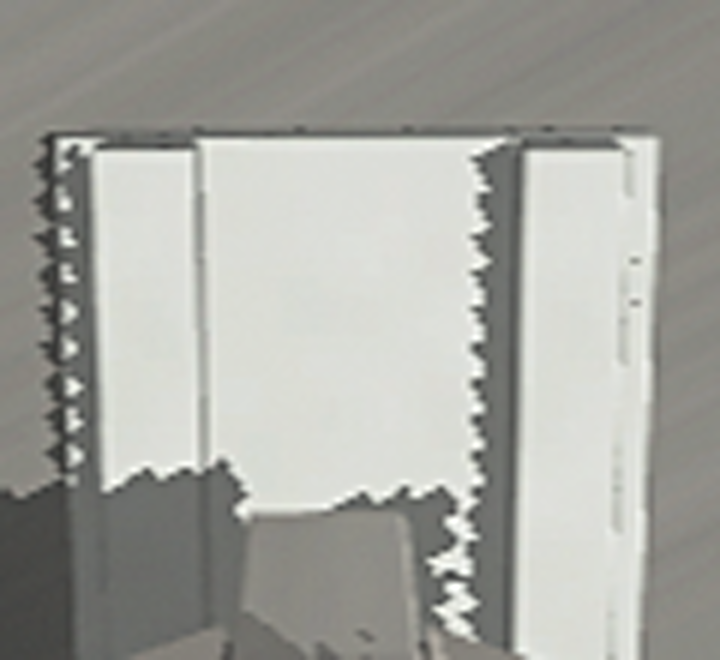

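jog_arm([
  {"offset": [3.5, 8, -1], "turn": [0, 0, 0], "jaw": 8},
  {"offset": [0, 15, 0], "turn": [0, 0, 0], "jaw": 8},
  {"offset": [0, 12, 0], "turn": [0, 0, 0], "jaw": 8},
  {"offset": [0, 4, 0], "turn": [0, 0, 0], "jaw": 8},
  {"offset": [0, 1.5, 0], "turn": [0, 0, 0], "jaw": 8},
  {"offset": [0, 0, 0], "turn": [0, 0, 0], "jaw": 8},
])

```text
time: 5.42
eef_pos: [0.6617, 0.1497, 0.0441]
eef_rot: [0.611, -0.611, -0.355, 0.356]
wrist_force: [-0.4, -0.2, -1.4]
grip_width: 0.016
```

Run:
```python
from h import *
s=sense();print(s['time'],s['eef_pos'].round(4),quat(s['eef_rot']).as_matrix().round(3)[:,0],s['grip_width'],s['wrist_force'])
im=get_image("side");u=proj("side",[s['eef_pos']])[0];crop(im,u[0],u[1],110,90,6,"s6")
im=get_image("wrist");crop(im,325,260,160,130,4,"w6")
```

```text
5.4167 [0.6617 0.1497 0.0441] [ 0.493  0.87  -0.001] 0.016040369659560662 [-0.3778016  -0.19058799 -1.38798223]
```

View pics/s6.png

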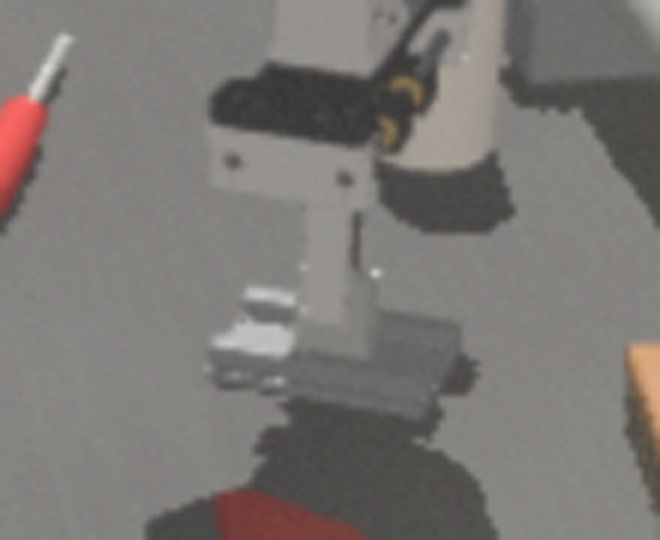

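View pics/w6.png

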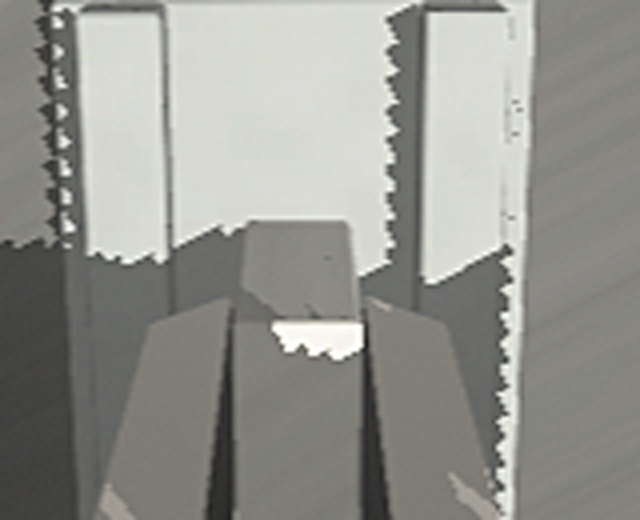

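jog_arm([
  {"offset": [0, 0.5, 0], "turn": [0, 0, 0], "jaw": 8},
  {"offset": [0, 0.4, 0], "turn": [0, 0, 0], "jaw": 8},
  {"offset": [0, 0, 0], "turn": [0, 0, 0], "jaw": 8},
])

```text
time: 5.77
eef_pos: [0.6621, 0.1498, 0.0441]
eef_rot: [-0.611, 0.611, 0.356, -0.356]
wrist_force: [0.3, 0.2, -2.9]
grip_width: 0.0156
```

jog_arm([
  {"offset": [0, 0.5, 0], "turn": [0, 0, 0], "jaw": 8},
  {"offset": [0, 0.5, 0], "turn": [0, 0, 0], "jaw": 8},
  {"offset": [0, 0, 0], "turn": [0, 0, 0], "jaw": 8},
])

```text
time: 6.02
eef_pos: [0.6622, 0.1498, 0.0435]
eef_rot: [-0.611, 0.611, 0.356, -0.356]
wrist_force: [-2.3, -0.6, 4.6]
grip_width: 0.016
```

jog_arm([
  {"offset": [0, 0, 0], "turn": [0, 0, 0], "jaw": 22},
  {"offset": [0, 0, 0], "turn": [0, 0, 0], "jaw": 30},
  {"offset": [0, 0, 0], "turn": [0, 0, 0], "jaw": 36},
  {"offset": [0, 0, 0], "turn": [0, 0, 0], "jaw": 36},
  {"offset": [0, -12, 0], "turn": [0, 0, 0], "jaw": 36},
  {"offset": [0, -25, 0], "turn": [0, 0, 0], "jaw": 50},
  {"offset": [0, -40, 0], "turn": [0, 0, 0], "jaw": 70},
  {"offset": [0, -40, 0], "turn": [0, 0, 0], "jaw": 94},
  {"offset": [0, 0, 0], "turn": [0, 0, 0], "jaw": 94},
])

```text
time: 6.77
eef_pos: [0.6654, 0.15, 0.1691]
eef_rot: [-0.61, 0.612, 0.359, -0.352]
wrist_force: [2.1, 0.3, 0.3]
grip_width: 0.0591
```

Run:
```python
from h import *
s=sense();print(s['time'],s['eef_pos'].round(4),quat(s['eef_rot']).as_matrix().round(3)[:,0],s['grip_width'],s['wrist_force'])
im=get_image("wrist");cv2.imwrite("pics/w7.png",im[:,:,::-1])
```

```text
6.7667 [0.6654 0.15   0.1691] [0.494 0.87  0.007] 0.05905561484789462 [2.11376304 0.31135627 0.29114522]
```

View pics/w7.png

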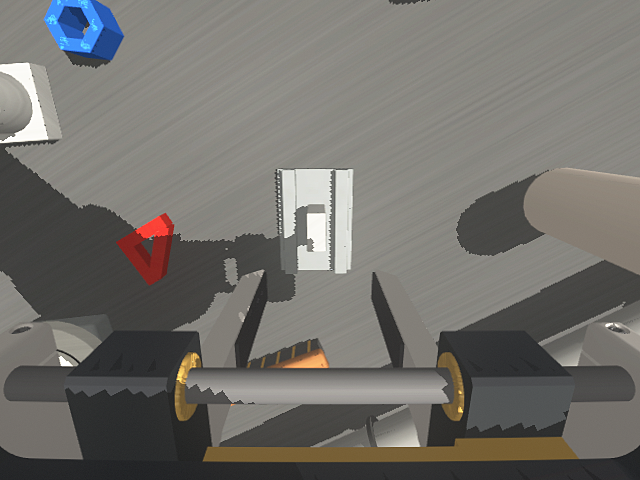

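Run:
```python
from h import *
im=cv2.imread("pics/w7.png")[:,:,::-1];crop(im,315,220,100,120,6,"w7z")
```

```text
(no output)
```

View pics/w7z.png

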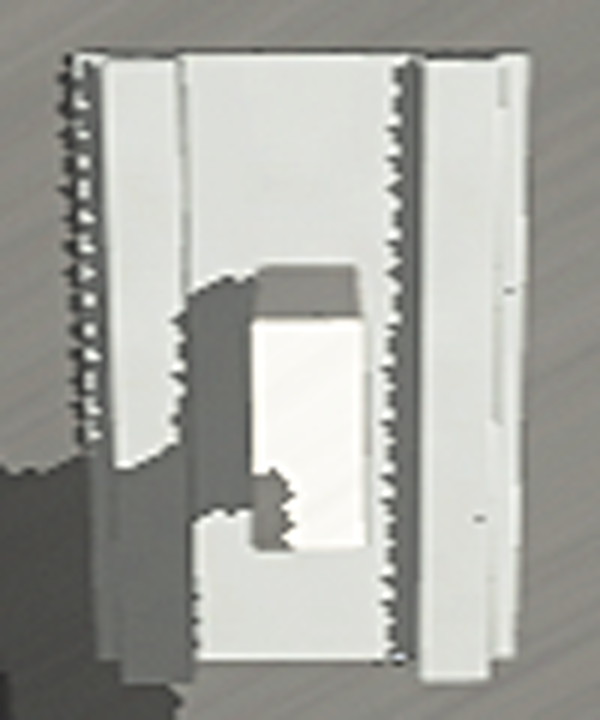

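Run:
```python
from h import *
s=sense();T=quat(s['eef_rot']).as_matrix()
o=np.array([265,160])
A=onz("wrist",np.array([(250,318),(364,318),(364,550),(250,550)])/6+o,.046,s)
B=onz("wrist",np.array([(103,58),(500,58),(490,683),(122,683)])/6+o,.016,s)
a=(A-s['eef_pos'])@T;b=(B-s['eef_pos'])@T
print(a.round(4),b.round(4),(a.mean(0)-b.mean(0)).round(4),B.mean(0))
```

```text
[[-0.011   0.1194  0.0211]
 [ 0.0047  0.1195  0.0211]
 [ 0.0048  0.1196 -0.0126]
 [-0.0113  0.1196 -0.0126]] [[-0.0333  0.1491  0.0536]
 [ 0.0251  0.1494  0.0536]
 [ 0.0258  0.1499 -0.0454]
 [-0.0332  0.1496 -0.0453]] [ 0.0007 -0.03    0.0001] [0.659771   0.14900573 0.016     ]
```

jog_arm([
  {"offset": [0, 0, 0], "turn": [0, 0.123, 0], "jaw": 80},
  {"offset": [0, 0, 0], "turn": [0, 0.123, 0], "jaw": 80},
  {"offset": [0, 0, 0], "turn": [0, 0.123, 0], "jaw": 80},
  {"offset": [-35.7, 0, 0.7], "turn": [0, 0, 0], "jaw": 80},
  {"offset": [-35.7, 0, 0.7], "turn": [0, 0, 0], "jaw": 80},
  {"offset": [-35.7, 0, 0.7], "turn": [0, 0, 0], "jaw": 80},
  {"offset": [-35.7, 0, 0.7], "turn": [0, 0, 0], "jaw": 80},
  {"offset": [-35.7, 0, 0.7], "turn": [0, 0, 0], "jaw": 80},
  {"offset": [-35.7, 0, 0.7], "turn": [0, 0, 0], "jaw": 80},
  {"offset": [-35.7, 0, 0.7], "turn": [0, 0, 0], "jaw": 80},
  {"offset": [-35.7, 0, 0.7], "turn": [0, 0, 0], "jaw": 80},
  {"offset": [0, 0, 0], "turn": [0, 0, 0], "jaw": 80},
])

```text
time: 7.82
eef_pos: [0.433, -0.0301, 0.16]
eef_rot: [0.667, -0.666, -0.236, 0.237]
wrist_force: [0.4, -0.8, 0.0]
grip_width: 0.0801
```

jog_arm([
  {"offset": [0, 0, 0], "turn": [0, 0, 0], "jaw": 80},
  {"offset": [0, 0, 0], "turn": [0, 0, 0], "jaw": 80},
])

```text
time: 7.98
eef_pos: [0.438, -0.0263, 0.1604]
eef_rot: [0.666, -0.666, -0.238, 0.238]
wrist_force: [-0.2, 0.1, -0.0]
grip_width: 0.0805
```

```bash
cat > look.py <<'E'
import sys
from h import *
def look(tag,w=True):
    s=sense();T=quat(s['eef_rot']).as_matrix()
    print(s['time'],s['eef_pos'].round(4),'x',T[:,0].round(3),np.degrees(np.arctan2(T[1,0],T[0,0])).round(1),s['grip_width'].round(4),s['wrist_force'].round(1))
    im=get_image("wrist");cv2.imwrite(f"pics/{tag}.png",im[:,:,::-1]);return s,im
if __name__=="__main__":look(sys.argv[1])
E
python3 look.py w8
```

```text
Traceback (most recent call last):
  File "look.py", line 7, in <module>
    if __name__=="__main__":look(sys.argv[1])
                            ~~~~^^^^^^^^^^^^^
  File "look.py", line 5, in look
    print(s['time'],s['eef_pos'].round(4),'x',T[:,0].round(3),np.degrees(np.arctan2(T[1,0],T[0,0])).round(1),s['grip_width'].round(4),s['wrist_force'].round(1))
                                                                                                             ^^^^^^^^^^^^^^^^^^^^^
AttributeError: 'float' object has no attribute 'round'
```

```bash
sed -i "s/s\['grip_width'\].round(4)/round(s['grip_width'],4)/" look.py; python3 look.py w8; python3 -c "
from h import *
im=cv2.imread('pics/w8.png')[:,:,::-1];crop(im,320,235,130,110,6,'w8z')"
```

```text
7.9833 [ 0.438  -0.0263  0.1604] x [0.774 0.634 0.001] 39.3 0.0805 [-0.2  0.1 -0. ]
```

View pics/w8.png

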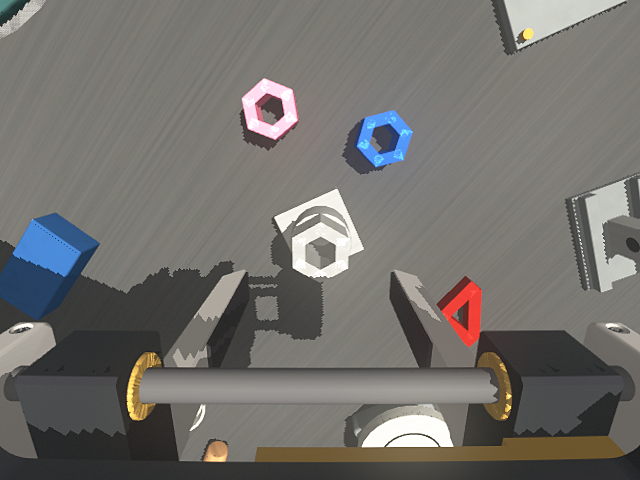

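View pics/w8z.png

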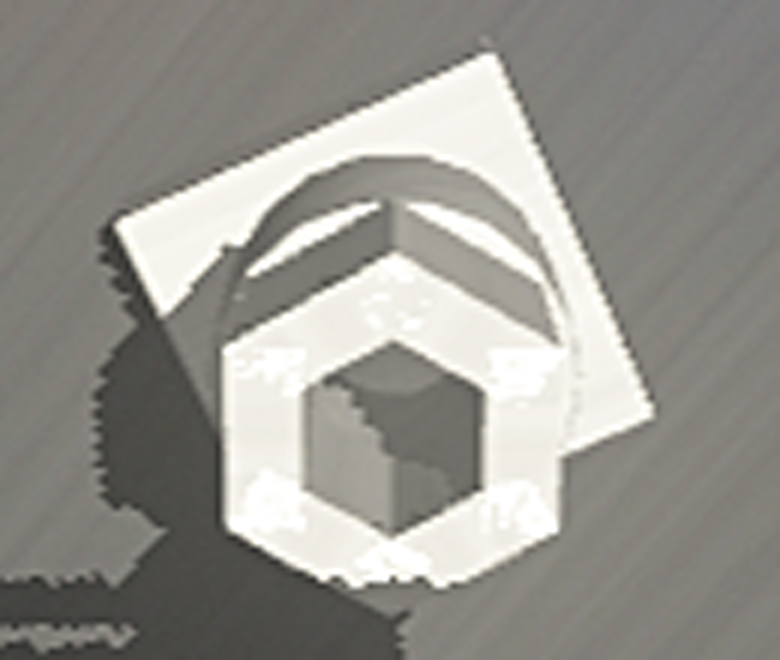

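```bash
python3 -c "
from h import *
s=sense();T=quat(s['eef_rot']).as_matrix()
X=onz('wrist',np.array([(223,345),(562,345),(562,527),(225,527),(395,252),(395,345),(395,535)])/6+[255,180],.084,s)
x=(X-s['eef_pos'])@T;print(x.round(4),x[:4].mean(0),x[5:].mean(0))
d=x[3]-x[0];e=x[2]-x[1];print(np.degrees([np.arctan2(d[0],-d[2]),np.arctan2(e[0],-e[2])]))
X=onz('wrist',np.array([(110,222),(492,50),(655,405)])/6+[255,180],.02,s);print(X, (X[0]+X[2])/2)
"
```

```text
[[-0.0201  0.0763  0.0124]
 [ 0.02    0.0763  0.0124]
 [ 0.0205  0.0763 -0.0107]
 [-0.0204  0.0763 -0.0107]
 [ 0.0002  0.0763  0.0237]
 [ 0.0002  0.0763  0.0124]
 [ 0.0002  0.0763 -0.0117]] [-1.28799716e-05  7.62919331e-02  8.45659328e-04] [0.00022501 0.07629221 0.00032714]
[-0.65096549  1.37461227]
[[ 0.3981656  -0.04288446  0.02      ]
 [ 0.42548164  0.01248759  0.02      ]
 [ 0.47950402 -0.01309105  0.02      ]] [ 0.43883481 -0.02798775  0.02      ]
```

jog_arm([
  {"offset": [0.5, 20, 0.6], "turn": [0, 0, 0], "jaw": 70},
  {"offset": [0, 30, 0], "turn": [0, 0, 0], "jaw": 64},
  {"offset": [0, 22, 0], "turn": [0, 0, 0], "jaw": 60},
  {"offset": [0, 0, 0], "turn": [0, 0, 0], "jaw": 50},
  {"offset": [0, 0, 0], "turn": [0, 0, 0], "jaw": 34},
  {"offset": [0, 0, 0], "turn": [0, 0, 0], "jaw": 34},
  {"offset": [0, 0, 0], "turn": [0, 0, 0], "jaw": 34},
  {"offset": [0, 0, 0], "turn": [0, 0, 0], "jaw": 34},
], force=25)

```text
time: 8.7
eef_pos: [0.4384, -0.0258, 0.0892]
eef_rot: [-0.666, 0.666, 0.239, -0.237]
wrist_force: [-0.1, -0.5, 5.1]
grip_width: 0.0399
```

```bash
python3 look.py w9; python3 -c "
from h import *
print(onz('top',[(446,246)],.014)); t=cv2.imread('pics/top0.png')[:,:,::-1]; crop(t,446,246,60,60,8,'td')"
```

```text
8.7 [ 0.4384 -0.0258  0.0892] x [0.774 0.634 0.002] 39.3 0.0399 [-0.1 -0.5  5.1]
[[ 0.43343231 -0.28796142  0.014     ]]
```

View pics/w9.png

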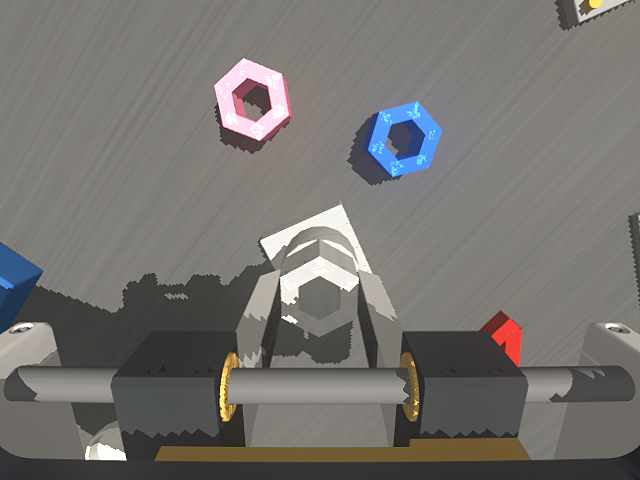

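View pics/td.png

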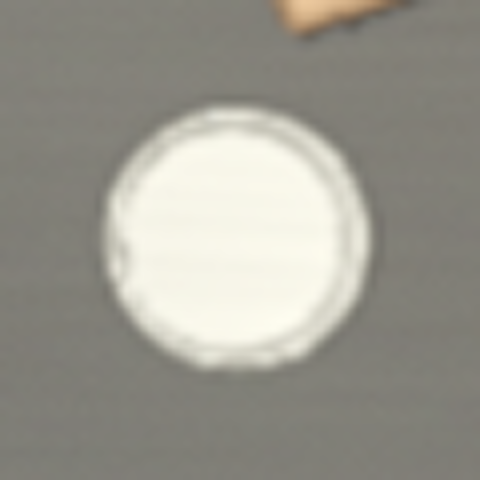

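jog_arm([
  {"offset": [0, -10, 0], "turn": [0, 0, 0], "jaw": 34},
  {"offset": [0, -40, 0], "turn": [0, 0, 0], "jaw": 34},
  {"offset": [-13, -30, -16], "turn": [0, 0, 0], "jaw": 34},
  {"offset": [-23, 0, -27], "turn": [0, 0, 0], "jaw": 34},
  {"offset": [-23, 0, -27], "turn": [0, 0, 0], "jaw": 34},
  {"offset": [-23, 0, -27], "turn": [0, 0, 0], "jaw": 34},
  {"offset": [-23, 0, -27], "turn": [0, 0, 0], "jaw": 34},
  {"offset": [-23, 0, -27], "turn": [0, 0, 0], "jaw": 34},
  {"offset": [-23, 0, -27], "turn": [0, 0, 0], "jaw": 34},
  {"offset": [-23, 0, -27], "turn": [0, 0, 0], "jaw": 34},
  {"offset": [-23, 0, -27], "turn": [0, 0, 0], "jaw": 34},
  {"offset": [-23, 0, -27], "turn": [0, 0, 0], "jaw": 34},
])

```text
time: 9.75
eef_pos: [0.4311, -0.3673, 0.1692]
eef_rot: [-0.666, 0.666, 0.238, -0.238]
wrist_force: [0.5, -0.0, -1.9]
grip_width: 0.0397
```

jog_arm([
  {"offset": [0, 0, 0], "turn": [0, 0, 0], "jaw": 34},
  {"offset": [0, 0, 0], "turn": [0, 0, 0], "jaw": 34},
])

```text
time: 9.92
eef_pos: [0.4304, -0.3676, 0.1689]
eef_rot: [-0.666, 0.667, 0.236, -0.237]
wrist_force: [0.9, 0.4, -2.6]
grip_width: 0.0398
```

```bash
python3 look.py w10
```

```text
9.9167 [ 0.4304 -0.3676  0.1689] x [ 0.776  0.631 -0.001] 39.1 0.0398 [ 0.9  0.4 -2.6]
```

View pics/w10.png

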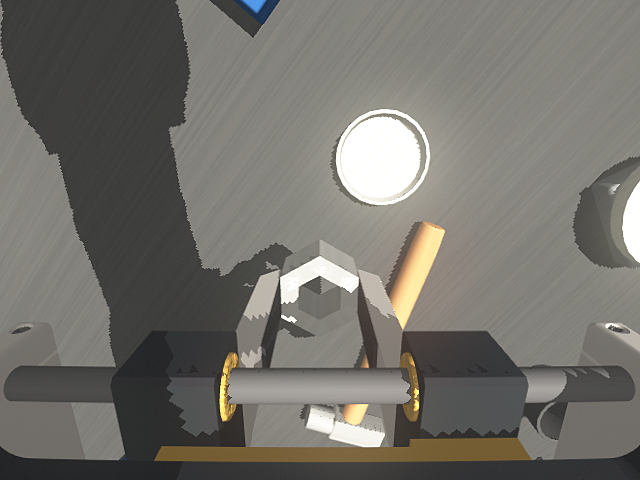

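```bash
python3 -c "
from h import *
s=sense();T=quat(s['eef_rot']).as_matrix()
im=cv2.imread('pics/w10.png');crop(im[:,:,::-1],383,157,110,110,6,'w10z')
g=cv2.cvtColor(im,cv2.COLOR_BGR2GRAY);m=(g>175).astype(np.uint8);m[:, :320]=0;m[:,450:]=0;m[:90]=0;m[215:]=0
cs,_=cv2.findContours(m,cv2.RETR_EXTERNAL,cv2.CHAIN_APPROX_NONE);c=max(cs,key=cv2.contourArea);
X=onz('wrist',c.reshape(-1,2),.014,s)[:,:2]
(a,r)=cv2.minEnclosingCircle(X.astype(np.float32)*1000);print(len(c),a,r)
A=np.c_[2*X,np.ones(len(X))];p=np.linalg.lstsq(A,(X**2).sum(1),rcond=None)[0];print(p[:2],np.sqrt(p[2]+p[:2]@p[:2]))
print((np.r_[p[:2],.004]-s['eef_pos'])@T)
"
```

```text
269 (434.4458923339844, -282.3115539550781) 42.210018157958984
[ 0.43437412 -0.28229827] 0.04157138908936931
[0.05554909 0.16469361 0.06271949]
```

View pics/w10z.png

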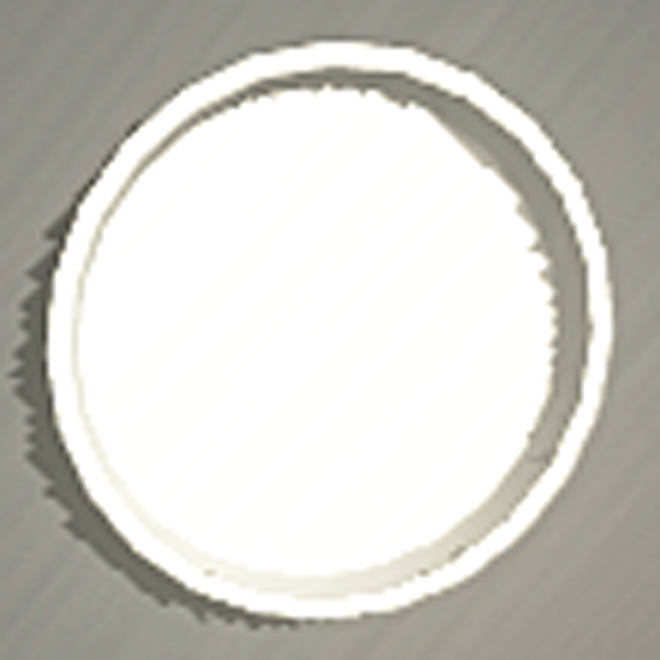

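jog_arm([
  {"offset": [18.5, 0, 20.8], "turn": [0, 0, 0], "jaw": 34},
  {"offset": [18.5, 0, 20.8], "turn": [0, 0, 0], "jaw": 34},
  {"offset": [18.5, 0, 20.8], "turn": [0, 0, 0], "jaw": 34},
  {"offset": [0, 30, 0], "turn": [0, 0, 0], "jaw": 34},
  {"offset": [0, 30, 0], "turn": [0, 0, 0], "jaw": 34},
  {"offset": [0, 30, 0], "turn": [0, 0, 0], "jaw": 34},
  {"offset": [0, 20, 0], "turn": [0, 0, 0], "jaw": 34},
  {"offset": [0, 8, 0], "turn": [0, 0, 0], "jaw": 34},
  {"offset": [0, 0, 0], "turn": [0, 0, 0], "jaw": 34},
  {"offset": [0, 0, 0], "turn": [0, 0, 0], "jaw": 34},
])

```text
time: 10.8
eef_pos: [0.4353, -0.282, 0.0511]
eef_rot: [-0.666, 0.666, 0.238, -0.238]
wrist_force: [0.0, -0.3, -2.3]
grip_width: 0.0398
```

```bash
python3 look.py w11; python3 -c "
from h import *
im=get_image('side');crop(im,336,345,120,100,6,'s11')"
```

```text
10.8 [ 0.4353 -0.282   0.0511] x [0.773 0.634 0.   ] 39.3 0.0398 [ 0.  -0.3 -2.3]
```

View pics/w11.png

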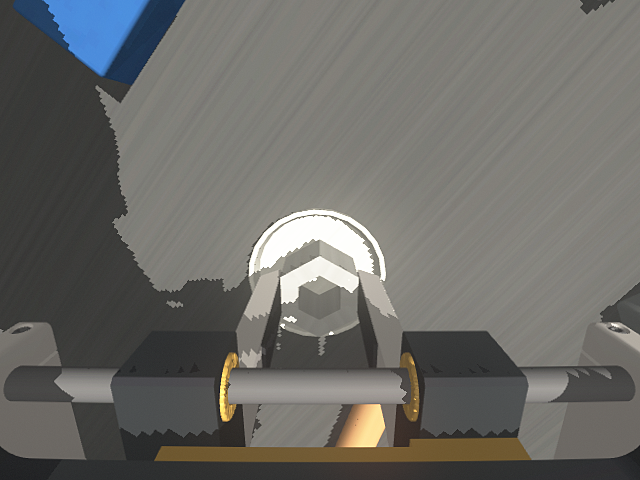

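View pics/s11.png

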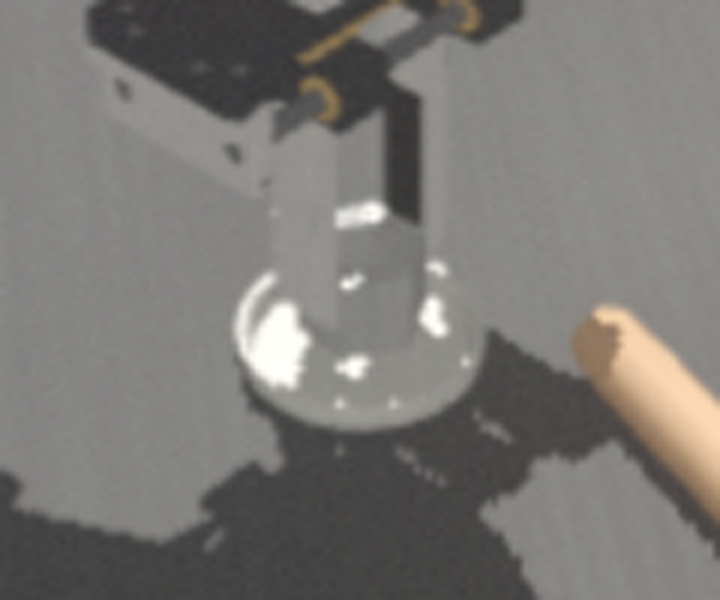

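jog_arm([
  {"offset": [0, 7, 0], "turn": [0, 0, 0], "jaw": 34},
  {"offset": [0, 3, 0], "turn": [0, 0, 0], "jaw": 34},
  {"offset": [0, 1.2, 0], "turn": [0, 0, 0], "jaw": 34},
  {"offset": [0, 0.6, 0], "turn": [0, 0, 0], "jaw": 34},
  {"offset": [0, 0, 0], "turn": [0, 0, 0], "jaw": 34},
  {"offset": [0, 0, 0], "turn": [0, 0, 0], "jaw": 34},
])

```text
time: 11.4
eef_pos: [0.435, -0.2822, 0.0391]
eef_rot: [0.666, -0.666, -0.238, 0.237]
wrist_force: [-4.9, 6.0, 20.9]
grip_width: 0.0395
```

jog_arm([
  {"offset": [0, -0.4, 0], "turn": [0, 0, 0], "jaw": 34},
  {"offset": [0, 0, 0], "turn": [0, 0, 0], "jaw": 44},
  {"offset": [0, 0, 0], "turn": [0, 0, 0], "jaw": 50},
  {"offset": [0, 0, 0], "turn": [0, 0, 0], "jaw": 50},
  {"offset": [0, -6, 0], "turn": [0, 0, 0], "jaw": 50},
  {"offset": [0, -15, 0], "turn": [0, 0, 0], "jaw": 50},
  {"offset": [0, -40, 0], "turn": [0, 0, 0], "jaw": 60},
  {"offset": [0, -40, 0], "turn": [0, 0, 0], "jaw": 80},
  {"offset": [0, -20, 0], "turn": [0, 0, 0], "jaw": 94},
  {"offset": [0, 0, 0], "turn": [0, 0, 0], "jaw": 94},
  {"offset": [0, 0, 0], "turn": [0, 0, 0], "jaw": 94},
])

```text
time: 12.32
eef_pos: [0.4354, -0.2823, 0.1609]
eef_rot: [-0.665, 0.666, 0.239, -0.237]
wrist_force: [0.1, 0.1, -1.1]
grip_width: 0.0802
```

```bash
python3 look.py w12
```

```text
12.3167 [ 0.4354 -0.2823  0.1609] x [0.774 0.634 0.002] 39.3 0.0802 [ 0.1  0.1 -1.1]
```

View pics/w12.png

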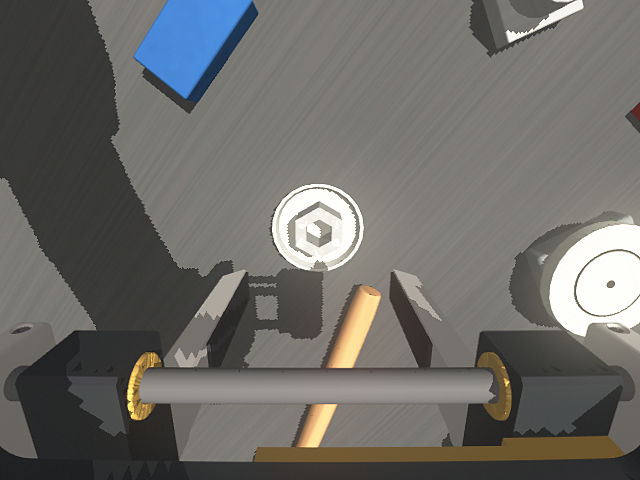

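jog_arm([
  {"offset": [23.4, 0, 27.9], "turn": [0, 0, 0], "jaw": 94},
  {"offset": [23.4, 0, 27.9], "turn": [0, 0, 0], "jaw": 94},
  {"offset": [23.4, 0, 27.9], "turn": [0, 0, 0], "jaw": 94},
  {"offset": [23.4, 0, 27.9], "turn": [0, 0, 0], "jaw": 94},
  {"offset": [23.4, 0, 27.9], "turn": [0, 0, 0], "jaw": 94},
  {"offset": [23.4, 0, 27.9], "turn": [0, 0, 0], "jaw": 94},
  {"offset": [23.4, 0, 27.9], "turn": [0, 0, 0], "jaw": 94},
  {"offset": [0, 0, 0], "turn": [0, 0, 0], "jaw": 94},
  {"offset": [0, 0, 0], "turn": [0, 0, 0], "jaw": 94},
  {"offset": [0, 0, 0], "turn": [0, 0, 0], "jaw": 94},
])

```text
time: 13.2
eef_pos: [0.4374, -0.0279, 0.1591]
eef_rot: [-0.666, 0.666, 0.237, -0.238]
wrist_force: [-0.5, -0.2, -0.5]
grip_width: 0.0939
```

```bash
python3 look.py w13;python3 -c "
from h import *
im=cv2.imread('pics/w13.png')[:,:,::-1];crop(im,320,225,120,110,6,'w13z')"
```

```text
13.2 [ 0.4374 -0.0279  0.1591] x [ 0.774  0.633 -0.001] 39.3 0.0939 [-0.5 -0.2 -0.5]
```

View pics/w13.png

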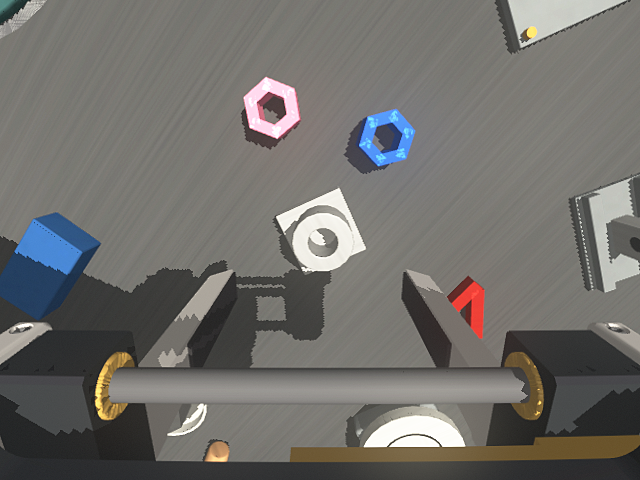

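View pics/w13z.png

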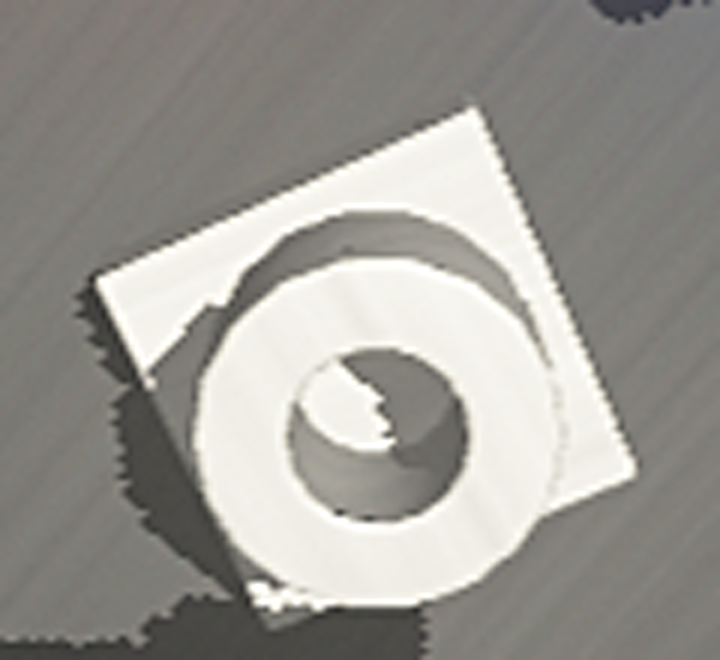

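```bash
python3 -c "
from h import *
s=sense();T=quat(s['eef_rot']).as_matrix()
X=onz('wrist',np.array([(194,432),(557,432),(375,257),(375,608),(288,435),(470,435),(379,348),(379,522)])/6+[260,170],.054,s)
print(((X-s['eef_pos'])@T).round(4),X.mean(0))
X=onz('wrist',np.array([(97,278),(475,105),(636,470)])/6+[260,170],.02,s);print(X,(X[0]+X[2])/2)
for i in (0,1):
  d=X[i+1]-X[i];print(np.linalg.norm(d),np.degrees(np.arctan2(d[1],d[0])))
"
```

```text
[[-2.240e-02  1.052e-01  1.000e-04]
 [ 2.600e-02  1.052e-01  1.000e-04]
 [ 1.700e-03  1.052e-01  2.390e-02]
 [ 1.800e-03  1.052e-01 -2.510e-02]
 [-9.900e-03  1.052e-01 -3.000e-04]
 [ 1.440e-02  1.052e-01 -3.000e-04]
 [ 2.200e-03  1.052e-01  1.170e-02]
 [ 2.300e-03  1.052e-01 -1.260e-02]] [ 0.43917478 -0.02747713  0.054     ]
[[ 0.39872146 -0.04281722  0.02      ]
 [ 0.42545761  0.01198615  0.02      ]
 [ 0.4800439  -0.01488455  0.02      ]] [ 0.43938268 -0.02885089  0.02      ]
0.06097729860967996 63.99428855387485
0.0608415778506809 -26.20922468427638
```

jog_arm([
  {"offset": [2.5, 20, -0.3], "turn": [0, 0, 0], "jaw": 84},
  {"offset": [0, 35, 0], "turn": [0, 0, 0], "jaw": 78},
  {"offset": [0, 35, 0], "turn": [0, 0, 0], "jaw": 74},
  {"offset": [0, 15, 0], "turn": [0, 0, 0], "jaw": 70},
  {"offset": [0, 4, 0], "turn": [0, 0, 0], "jaw": 70},
  {"offset": [0, 0, 0], "turn": [0, 0, 0], "jaw": 60},
  {"offset": [0, 0, 0], "turn": [0, 0, 0], "jaw": 44},
  {"offset": [0, 0, 0], "turn": [0, 0, 0], "jaw": 44},
  {"offset": [0, 0, 0], "turn": [0, 0, 0], "jaw": 44},
  {"offset": [0, 0, 0], "turn": [0, 0, 0], "jaw": 44},
], force=30)

```text
time: 14.08
eef_pos: [0.4407, -0.0262, 0.0517]
eef_rot: [-0.666, 0.666, 0.238, -0.237]
wrist_force: [-2.5, -2.4, 10.8]
grip_width: 0.0502
```

```bash
python3 look.py w14
```

```text
14.0833 [ 0.4407 -0.0262  0.0517] x [0.774 0.633 0.002] 39.3 0.0502 [-2.5 -2.4 10.8]
```

View pics/w14.png

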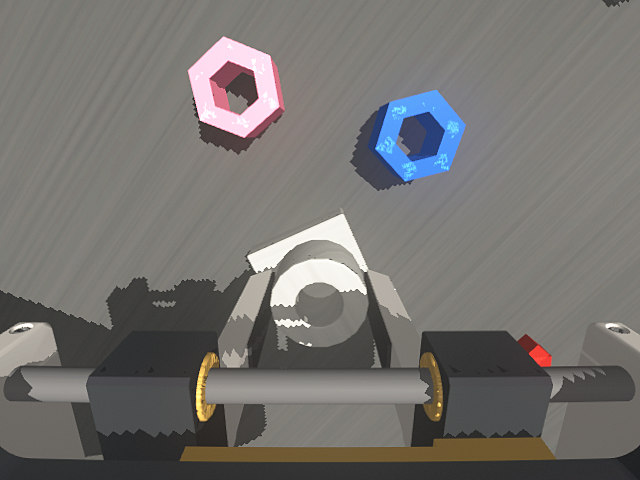

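jog_arm([
  {"offset": [0, -6, 0], "turn": [0, 0, 0], "jaw": 44},
  {"offset": [0, -34, 0], "turn": [0, 0, 0], "jaw": 44},
  {"offset": [0, -40, 0], "turn": [0, 0, 0], "jaw": 44},
  {"offset": [0, -34, -15], "turn": [0, 0, 0], "jaw": 44},
  {"offset": [0, 0, -36], "turn": [0, 0, 0], "jaw": 44},
  {"offset": [0, 0, -36], "turn": [0, 0, 0], "jaw": 44},
  {"offset": [0, 0, -36], "turn": [0, 0, 0], "jaw": 44},
  {"offset": [0, 0, -36], "turn": [0, 0, 0], "jaw": 44},
  {"offset": [0, 0, -36], "turn": [0, 0, 0], "jaw": 44},
  {"offset": [0, 0, -36], "turn": [0, 0, 0], "jaw": 44},
  {"offset": [0, 0, -36], "turn": [0, 0, 0], "jaw": 44},
  {"offset": [0, 0, 0], "turn": [0, 0, 0], "jaw": 44},
])

```text
time: 15.13
eef_pos: [0.6108, -0.2379, 0.1651]
eef_rot: [-0.665, 0.668, 0.236, -0.237]
wrist_force: [-0.0, -0.9, -4.3]
grip_width: 0.0497
```

jog_arm([
  {"offset": [0, 0, 0], "turn": [0, 0, 0], "jaw": 44},
  {"offset": [0, 0, 0], "turn": [0, 0, 0], "jaw": 44},
])

```text
time: 15.3
eef_pos: [0.6087, -0.2322, 0.1648]
eef_rot: [0.666, -0.666, -0.238, 0.238]
wrist_force: [-0.3, 0.1, -4.6]
grip_width: 0.0499
```

```bash
python3 look.py w15
```

```text
15.3 [ 0.6087 -0.2322  0.1648] x [ 0.774  0.633 -0.   ] 39.3 0.0499 [-0.3  0.1 -4.6]
```

View pics/w15.png

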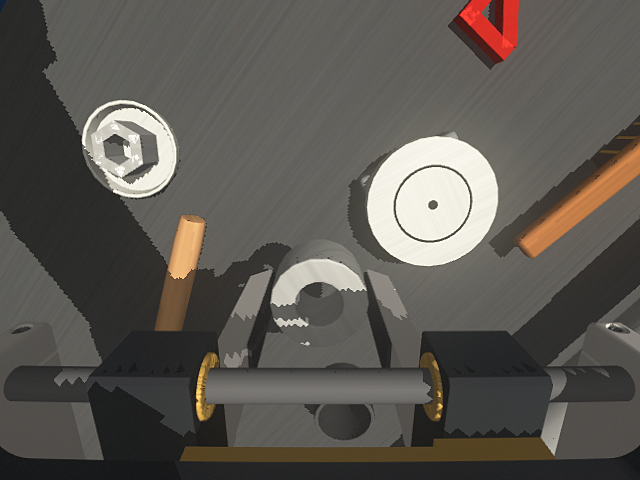

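```bash
python3 -c "
from h import *
s=sense();T=quat(s['eef_rot']).as_matrix()
im=cv2.imread('pics/w15.png')
g=im[195:215,422:443].mean(2);v,u=np.nonzero(g<120);print(u.mean()+422,v.mean()+195)
X=onz('wrist',[(u.mean()+422,v.mean()+195)],.04,s);print(X,((X-s['eef_pos'])@T).round(4))
X=onz('wrist',[(271,304),(368,304),(320,258),(320,282),(320,325)],s['eef_pos'][2]+.0023,s);print(((X-s['eef_pos'])@T).round(4))
"
```

```text
432.655737704918 204.4262295081967
[[ 0.66436875 -0.15121276  0.04      ]] [[0.094  0.1249 0.0269]]
[[-0.0251 -0.0023  0.0008]
 [ 0.0234 -0.0023  0.0008]
 [-0.0006 -0.0023  0.0252]
 [-0.0006 -0.0023  0.0128]
 [-0.0006 -0.0023 -0.011 ]]
```

jog_arm([
  {"offset": [31.5, 0, 8.8], "turn": [0, 0, 0], "jaw": 44},
  {"offset": [31.5, 0, 8.8], "turn": [0, 0, 0], "jaw": 44},
  {"offset": [31.5, 0, 8.9], "turn": [0, 0, 0], "jaw": 44},
  {"offset": [0, 30, 0], "turn": [0, 0, 0], "jaw": 44},
  {"offset": [0, 30, 0], "turn": [0, 0, 0], "jaw": 44},
  {"offset": [0, 20, 0], "turn": [0, 0, 0], "jaw": 44},
  {"offset": [0, 8, 0], "turn": [0, 0, 0], "jaw": 44},
  {"offset": [0, 0, 0], "turn": [0, 0, 0], "jaw": 44},
  {"offset": [0, 0, 0], "turn": [0, 0, 0], "jaw": 44},
  {"offset": [0, 0, 0], "turn": [0, 0, 0], "jaw": 44},
])

```text
time: 16.18
eef_pos: [0.6662, -0.1523, 0.0786]
eef_rot: [-0.666, 0.666, 0.239, -0.237]
wrist_force: [0.8, -0.4, -4.2]
grip_width: 0.0501
```

```bash
python3 look.py w16; python3 -c "
from h import *
im=get_image('side');s=sense();u=proj('side',[s['eef_pos']])[0];crop(im,u[0],u[1],120,100,6,'s16')"
```

```text
16.1833 [ 0.6662 -0.1523  0.0786] x [0.774 0.634 0.001] 39.3 0.0501 [ 0.8 -0.4 -4.2]
```

View pics/w16.png

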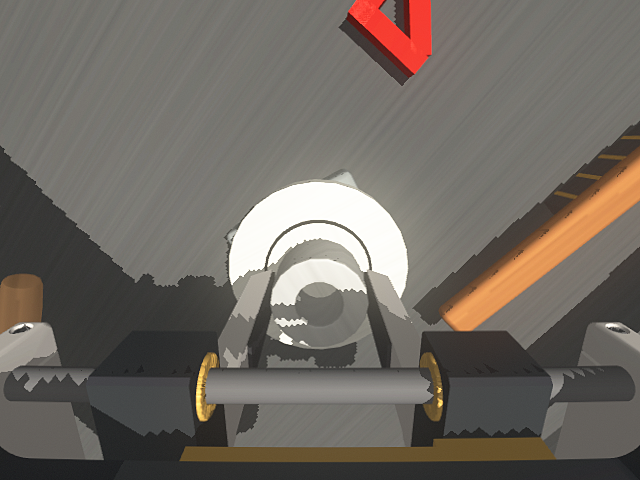

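View pics/s16.png

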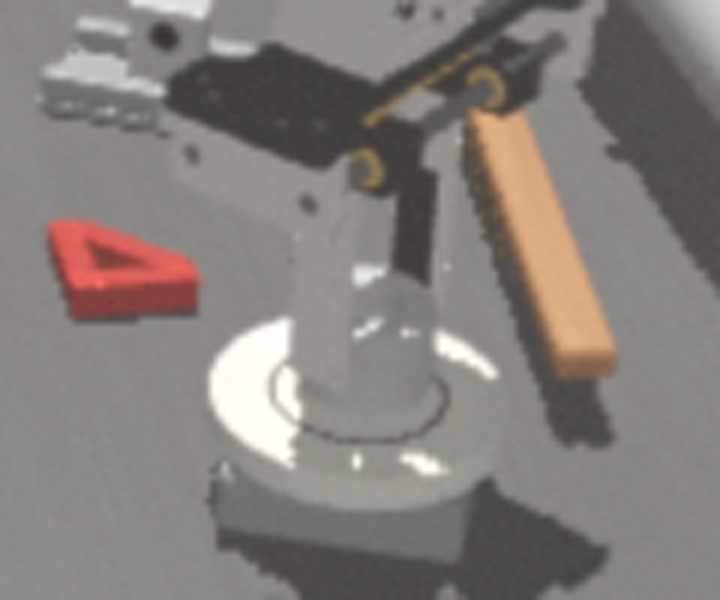

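```bash
python3 -c "
from h import *
s=sense();T=quat(s['eef_rot']).as_matrix()
X=onz('wrist',[(318,221),(265,270),(371,270),(318,181),(229,265),(408,265)],.04,s);print(((X-s['eef_pos'])@T).round(4))
X=onz('wrist',[(319,240)],s['eef_pos'][2]-.0317,s);print(((X-s['eef_pos'])@T).round(4))
"
```

```text
[[-0.0017  0.0383  0.0336]
 [-0.0341  0.0383  0.0028]
 [ 0.0307  0.0384  0.0028]
 [-0.0017  0.0382  0.057 ]
 [-0.056   0.0382  0.0061]
 [ 0.0532  0.0384  0.006 ]]
[[-0.0011  0.0317  0.024 ]]
```

jog_arm([
  {"offset": [-0.5, 3, 0.8], "turn": [0, 0, 0], "jaw": 44},
  {"offset": [0, 2.5, 0], "turn": [0, 0, 0], "jaw": 44},
  {"offset": [0, 0.7, 0], "turn": [0, 0, 0], "jaw": 44},
  {"offset": [0, 0, 0], "turn": [0, 0, 0], "jaw": 44},
  {"offset": [0, 0, 0], "turn": [0, 0, 0], "jaw": 44},
])

```text
time: 16.7
eef_pos: [0.6648, -0.1521, 0.0716]
eef_rot: [-0.666, 0.666, 0.238, -0.238]
wrist_force: [-5.5, 2.6, 11.8]
grip_width: 0.0502
```

Contact. Release and rise.

jog_arm([
  {"offset": [0, -0.3, 0], "turn": [0, 0, 0], "jaw": 44},
  {"offset": [0, 0, 0], "turn": [0, 0, 0], "jaw": 54},
  {"offset": [0, 0, 0], "turn": [0, 0, 0], "jaw": 62},
  {"offset": [0, 0, 0], "turn": [0, 0, 0], "jaw": 66},
  {"offset": [0, 0, 0], "turn": [0, 0, 0], "jaw": 66},
  {"offset": [0, -10, 0], "turn": [0, 0, 0], "jaw": 70},
  {"offset": [0, -30, 0], "turn": [0, 0, 0], "jaw": 80},
  {"offset": [0, -40, 0], "turn": [0, 0, 0], "jaw": 94},
  {"offset": [0, -30, 0], "turn": [0, 0, 0], "jaw": 94},
  {"offset": [0, 0, 0], "turn": [0, 0, 0], "jaw": 94},
  {"offset": [0, 0, 0], "turn": [0, 0, 0], "jaw": 94},
])

```text
time: 17.62
eef_pos: [0.6654, -0.1523, 0.1833]
eef_rot: [-0.665, 0.666, 0.239, -0.237]
wrist_force: [-0.1, -0.2, -1.1]
grip_width: 0.0938
```

```bash
python3 look.py w17; python3 -c "
from h import *
im=cv2.imread('pics/w17.png')[:,:,::-1];crop(im,320,230,130,120,5,'w17z')"
```

```text
17.6167 [ 0.6654 -0.1523  0.1833] x [0.774 0.633 0.002] 39.3 0.0938 [-0.1 -0.2 -1.1]
```

View pics/w17z.png

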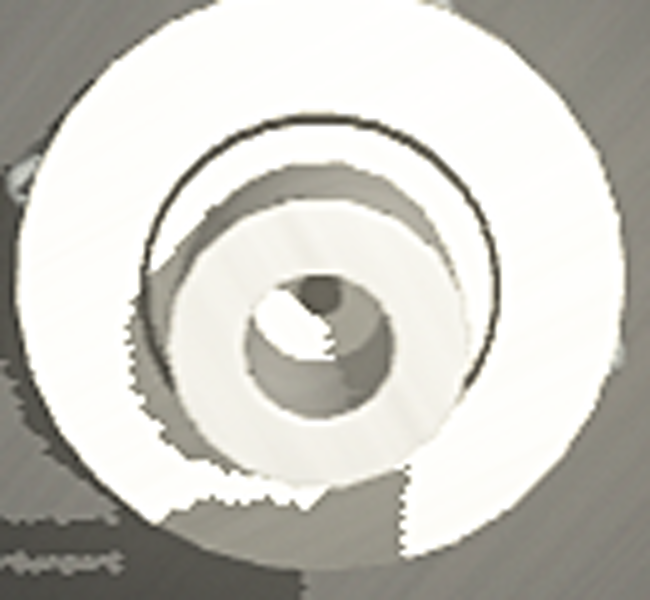

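```bash
python3 -c "
from h import *
s=sense();T=quat(s['eef_rot']).as_matrix();o=np.array([255,170])
X=onz('wrist',np.array([(318,342.5)])/5+o,.074,s);Y=onz('wrist',np.array([(321,293)])/5+o,.04,s);print(((X-Y)@T).round(4),X,Y)
"
```

```text
[[-0.0005 -0.034   0.0008]] [[ 0.6621845  -0.15094561  0.074     ]] [[ 0.66312776 -0.15123671  0.04      ]]
```

jog_arm([
  {"offset": [0, 0, 0], "turn": [0, -0.109, 0], "jaw": 94},
  {"offset": [0, 0, 0], "turn": [0, -0.109, 0], "jaw": 94},
  {"offset": [0, 0, 0], "turn": [0, -0.109, 0], "jaw": 94},
  {"offset": [0, 0, 0], "turn": [0, -0.109, 0], "jaw": 94},
  {"offset": [1.9, 0, 36.9], "turn": [0, 0, 0], "jaw": 94},
  {"offset": [1.9, 0, 36.9], "turn": [0, 0, 0], "jaw": 94},
  {"offset": [1.9, 0, 36.9], "turn": [0, 0, 0], "jaw": 94},
  {"offset": [1.9, 0, 36.9], "turn": [0, 0, 0], "jaw": 94},
  {"offset": [1.9, 5, 36.9], "turn": [0, 0, 0], "jaw": 94},
  {"offset": [1.9, 5, 36.9], "turn": [0, 0, 0], "jaw": 94},
  {"offset": [1.9, 10, 36.9], "turn": [0, 0, 0], "jaw": 94},
  {"offset": [0, 0, 0], "turn": [0, 0, 0], "jaw": 94},
])

```text
time: 18.67
eef_pos: [0.431, -0.0252, 0.1582]
eef_rot: [0.6, -0.597, -0.375, 0.379]
wrist_force: [1.4, 0.4, -0.1]
grip_width: 0.0937
```

jog_arm([
  {"offset": [0, 0, 0], "turn": [0, 0, 0], "jaw": 94},
  {"offset": [0, 0, 0], "turn": [0, 0, 0], "jaw": 94},
])

```text
time: 18.83
eef_pos: [0.438, -0.0279, 0.1608]
eef_rot: [-0.599, 0.599, 0.376, -0.376]
wrist_force: [-0.1, 0.6, 0.2]
grip_width: 0.0939
```

```bash
python3 look.py w18; python3 -c "
from h import *
im=cv2.imread('pics/w18.png')[:,:,::-1];crop(im,320,225,120,110,6,'w18z')"
```

```text
18.8333 [ 0.438  -0.0279  0.1608] x [ 0.434  0.901 -0.   ] 64.3 0.0939 [-0.1  0.6  0.2]
```

View pics/w18.png

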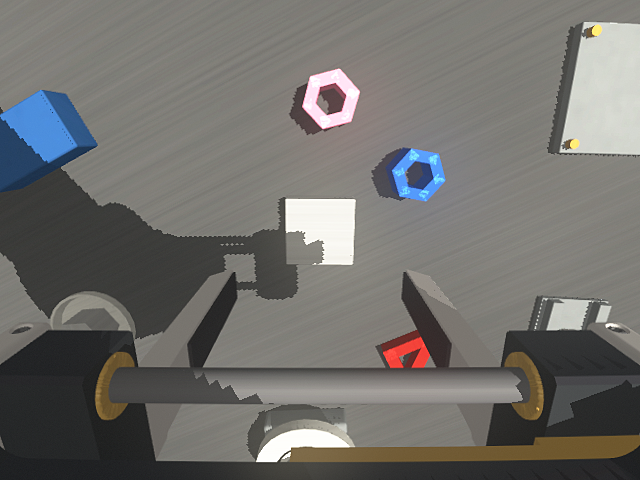

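View pics/w18z.png

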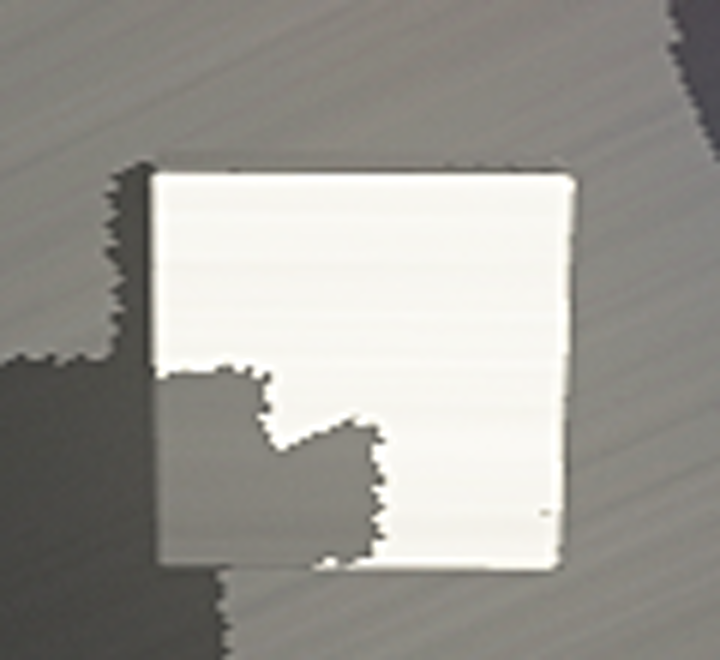

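```bash
python3 -c "
from h import *
s=sense();T=quat(s['eef_rot']).as_matrix();o=np.array([260,170])
X=onz('wrist',np.array([(151,172),(574,175),(560,570),(160,566)])/6+o,.02,s);x=(X-s['eef_pos'])@T;print(x.round(4),x.mean(0).round(4),X.mean(0))
for i in range(4):
  d=x[(i+1)%4]-x[i];print(np.linalg.norm(d).round(4),np.degrees(np.arctan2(d[2],d[0])).round(1))
B=onz('wrist',[(418,175)],.03,s);print('blue',((B-s['eef_pos'])@T).round(3))
"
```

```text
[[-0.0305  0.1408  0.0293]
 [ 0.0314  0.1408  0.0289]
 [ 0.0311  0.1408 -0.0328]
 [-0.0307  0.1409 -0.0321]] [ 0.0003  0.1408 -0.0017] [ 0.44002102 -0.02878994  0.02      ]
0.0619 -0.4
0.0617 -90.3
0.0618 179.4
0.0615 89.7
blue [[0.082 0.131 0.051]]
```

jog_arm([
  {"offset": [0.8, 20, -1.7], "turn": [0, 0, 0], "jaw": 90},
  {"offset": [0, 35, 0], "turn": [0, 0, 0], "jaw": 88},
  {"offset": [0, 35, 0], "turn": [0, 0, 0], "jaw": 86},
  {"offset": [0, 28, 0], "turn": [0, 0, 0], "jaw": 84},
  {"offset": [0, 12, 0], "turn": [0, 0, 0], "jaw": 84},
  {"offset": [0, 0, 0], "turn": [0, 0, 0], "jaw": 84},
  {"offset": [0, 0, 0], "turn": [0, 0, 0], "jaw": 84},
])

```text
time: 19.47
eef_pos: [0.4398, -0.0289, 0.0305]
eef_rot: [-0.599, 0.599, 0.375, -0.376]
wrist_force: [0.3, 0.5, 0.7]
grip_width: 0.0838
```

```bash
python3 look.py w19
```

```text
19.4667 [ 0.4398 -0.0289  0.0305] x [ 0.435  0.9   -0.001] 64.2 0.0838 [0.3 0.5 0.7]
```

View pics/w19.png

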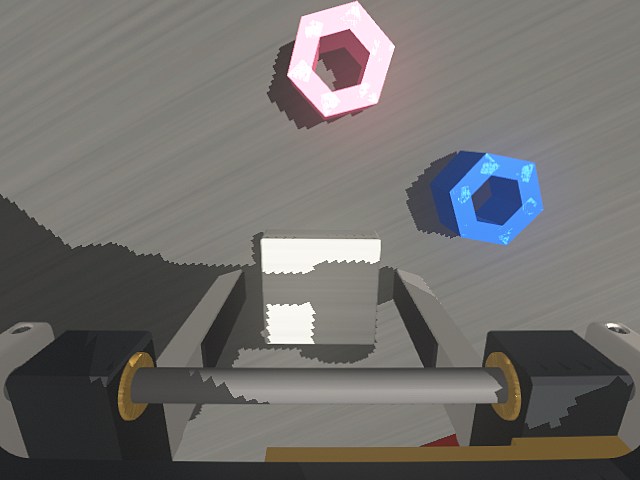

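jog_arm([
  {"offset": [0, 4, 0], "turn": [0, 0, 0], "jaw": 84},
  {"offset": [0, 2, 0], "turn": [0, 0, 0], "jaw": 80},
  {"offset": [0, 0, 0], "turn": [0, 0, 0], "jaw": 70},
  {"offset": [0, 0, 0], "turn": [0, 0, 0], "jaw": 58},
  {"offset": [0, 0, 0], "turn": [0, 0, 0], "jaw": 56},
  {"offset": [0, 0, 0], "turn": [0, 0, 0], "jaw": 56},
  {"offset": [0, 0, 0], "turn": [0, 0, 0], "jaw": 56},
], force=40)

```text
time: 20.1
eef_pos: [0.4396, -0.0279, 0.0251]
eef_rot: [-0.599, 0.599, 0.376, -0.376]
wrist_force: [-1.3, -0.2, 7.3]
grip_width: 0.0617
```

jog_arm([
  {"offset": [0, -5, 0], "turn": [0, 0, 0], "jaw": 56},
  {"offset": [0, -20, 0], "turn": [0, 0, 0], "jaw": 56},
  {"offset": [0, -35, 0], "turn": [0, 0, 0], "jaw": 56},
  {"offset": [0, -35, 0], "turn": [0, 0, 0], "jaw": 56},
  {"offset": [0, -30, 0], "turn": [0, 0, 0], "jaw": 56},
  {"offset": [30.6, 0, 16.7], "turn": [0, 0, 0], "jaw": 56},
  {"offset": [30.6, 0, 16.7], "turn": [0, 0, 0], "jaw": 56},
  {"offset": [30.6, 0, 16.7], "turn": [0, 0, 0], "jaw": 56},
  {"offset": [30.6, 0, 16.7], "turn": [0, 0, 0], "jaw": 56},
  {"offset": [30.6, 0, 16.7], "turn": [0, 0, 0], "jaw": 56},
  {"offset": [0, 0, 0], "turn": [0, 0, 0], "jaw": 56},
  {"offset": [0, 0, 0], "turn": [0, 0, 0], "jaw": 56},
])

```text
time: 21.1
eef_pos: [0.4299, 0.1476, 0.1496]
eef_rot: [-0.598, 0.598, 0.377, -0.378]
wrist_force: [0.3, -0.8, -8.1]
grip_width: 0.0616
```

jog_arm([
  {"offset": [0, 0, 0], "turn": [0, 0, 0], "jaw": 56},
])

```text
time: 21.18
eef_pos: [0.4302, 0.1457, 0.1496]
eef_rot: [-0.599, 0.599, 0.376, -0.377]
wrist_force: [0.5, -1.2, -7.3]
grip_width: 0.0613
```

```bash
python3 look.py w20
```

```text
21.1833 [0.4302 0.1457 0.1496] x [ 0.434  0.901 -0.001] 64.3 0.0613 [ 0.5 -1.2 -7.3]
```

View pics/w20.png

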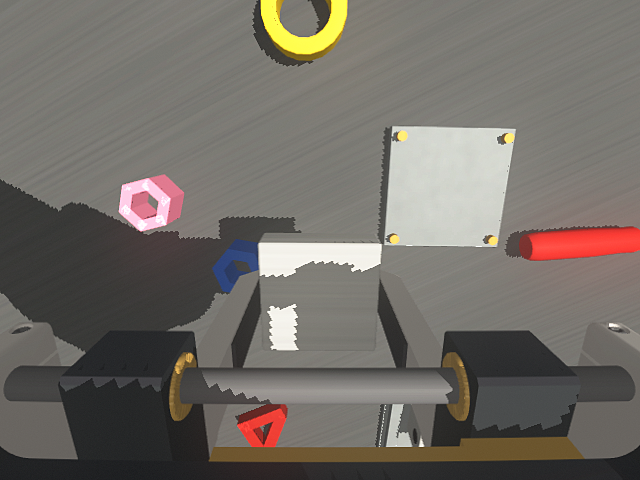

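```bash
python3 -c "
from h import *
im=cv2.imread('pics/w20.png');crop(im[:,:,::-1],450,187,140,125,5.5,'w20z');crop(im[:,:,::-1],320,290,140,130,5.5,'w20g')
h=cv2.cvtColor(im,cv2.COLOR_BGR2HSV);m=cv2.inRange(h,(15,100,80),(35,255,255));m[:110]=0;m[260:]=0;m[:,:370]=0;m[:,520:]=0
n,l,st,c=cv2.connectedComponentsWithStats(m)
s=sense();T=quat(s['eef_rot']).as_matrix()
print(st,c)
X=onz('wrist',[c[i] for i in range(1,n) if st[i,4]>20],.015,s);x=(X-s['eef_pos'])@T;print(x.round(4),x.mean(0))
"
```

```text
[[     0      0    640    480 306849]
 [   397    131     10     10     83]
 [   501    133     14     10    106]
 [   389    233     10     11     76]
 [   486    235     12     10     86]] [[319.34635928 239.56365509]
 [401.54216867 135.54216867]
 [507.27358491 137.41509434]
 [393.64473684 238.34210526]
 [491.54651163 239.55813953]]
[[ 0.0669  0.1346  0.0827]
 [ 0.1545  0.1346  0.0816]
 [ 0.0655  0.1346 -0.0052]
 [ 0.1534  0.1345 -0.0063]] [0.1100555  0.13459372 0.03819377]
```

View pics/w20z.png

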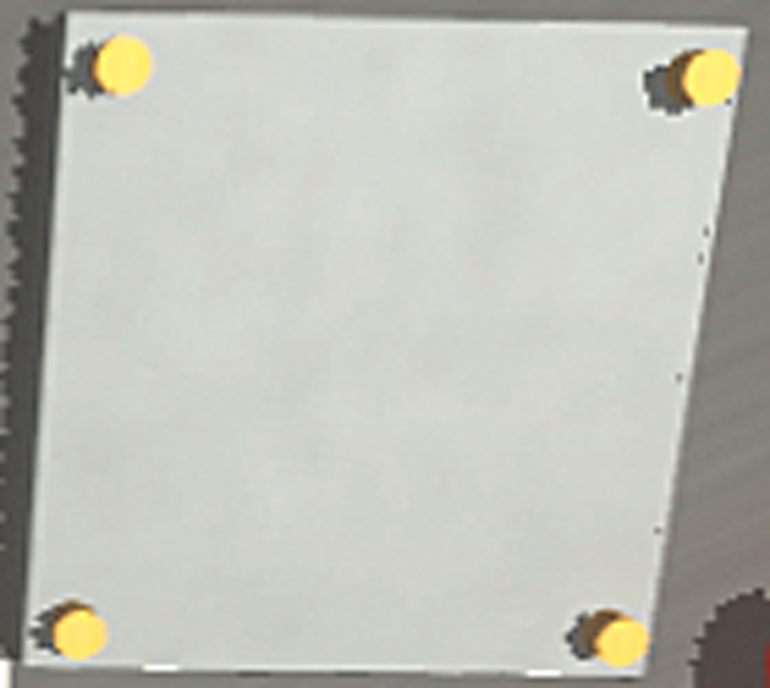

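View pics/w20g.png

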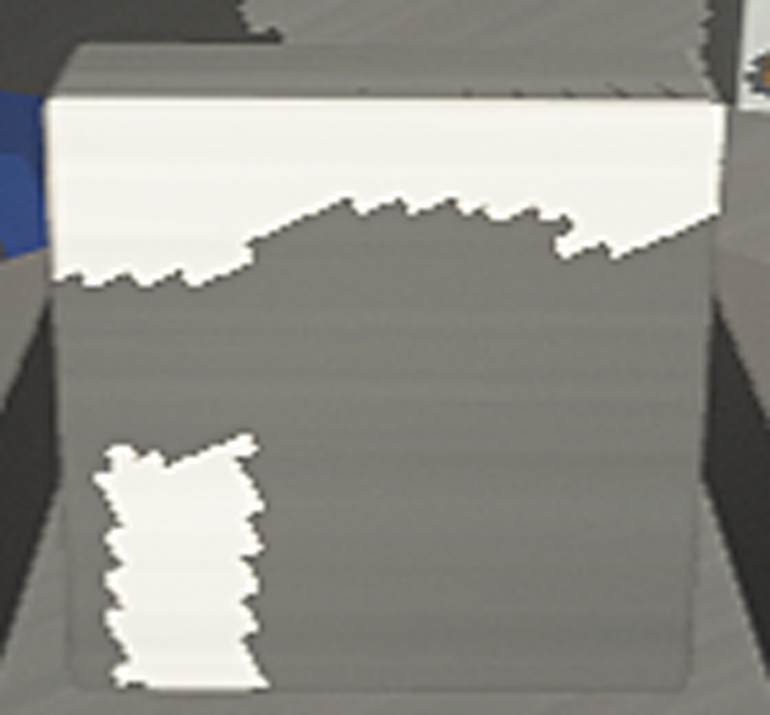

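```bash
python3 -c "
from h import *
s=sense();T=quat(s['eef_rot']).as_matrix()
X=onz('wrist',np.array([(47,98),(724,102),(691,690),(70,688)])/5.5+[250,225],s['eef_pos'][2]-.0051,s);x=(X-s['eef_pos'])@T;print(x.round(4),x.mean(0))
for i in range(4):
  d=x[(i+1)%4]-x[i];print(np.linalg.norm(d).round(4),np.degrees(np.arctan2(d[2],d[0])).round(2))
"
```

```text
[[-0.0308  0.0051  0.031 ]
 [ 0.0303  0.0051  0.0306]
 [ 0.0302  0.0051 -0.0307]
 [-0.0316  0.0051 -0.0305]] [-4.88348635e-04  5.10042174e-03  8.47859468e-05]
0.0611 -0.35
0.0613 -90.11
0.0618 179.8
0.0615 89.26
```

jog_arm([
  {"offset": [36.8, 0, 12.7], "turn": [0, 0, 0], "jaw": 56},
  {"offset": [36.8, 0, 12.7], "turn": [0, 0, 0], "jaw": 56},
  {"offset": [36.9, 0, 12.7], "turn": [0, 0, 0], "jaw": 56},
  {"offset": [0, 30, 0], "turn": [0, 0.01, 0], "jaw": 56},
  {"offset": [0, 30, 0], "turn": [0, 0, 0], "jaw": 56},
  {"offset": [0, 28, 0], "turn": [0, 0, 0], "jaw": 56},
  {"offset": [0, 10, 0], "turn": [0, 0, 0], "jaw": 56},
  {"offset": [0, 0, 0], "turn": [0, 0, 0], "jaw": 56},
  {"offset": [0, 0, 0], "turn": [0, 0, 0], "jaw": 56},
  {"offset": [0, 0, 0], "turn": [0, 0, 0], "jaw": 56},
])

```text
time: 22.07
eef_pos: [0.4453, 0.2623, 0.0533]
eef_rot: [0.601, -0.601, -0.374, 0.372]
wrist_force: [-0.1, 0.5, -7.2]
grip_width: 0.0612
```

```bash
python3 look.py w21; python3 -c "
from h import *
im=cv2.imread('pics/w21.png')
h=cv2.cvtColor(im,cv2.COLOR_BGR2HSV);m=cv2.inRange(h,(15,100,80),(35,255,255));m[:110]=0;m[340:]=0;m[:,:200]=0;m[:,450:]=0
n,l,st,c=cv2.connectedComponentsWithStats(m)
s=sense();T=quat(s['eef_rot']).as_matrix()
print(st[1:],c[1:])
X=onz('wrist',[c[i] for i in range(1,n) if st[i,4]>20],.015,s);x=(X-s['eef_pos'])@T;print(x.round(4))
im=get_image('side');u=proj('side',[s['eef_pos']])[0];crop(im,u[0],u[1]+5,120,100,6,'s21')"
```

```text
22.0667 [0.4453 0.2623 0.0533] x [0.444 0.896 0.002] 63.7 0.0612 [-0.1  0.5 -7.2]
[[234 195  16  15 180]
 [387 195  15  15 173]
 [379 328   9  12  68]
 [252 330   5  10  30]] [[241.9        201.68333333]
 [393.84393064 202.23699422]
 [382.38235294 334.55882353]
 [254.43333333 335.13333333]]
[[-0.0454  0.0383  0.0456]
 [ 0.0425  0.0384  0.0452]
 [ 0.0404  0.0385 -0.0419]
 [-0.0428  0.0384 -0.0422]]
```

View pics/w21.png

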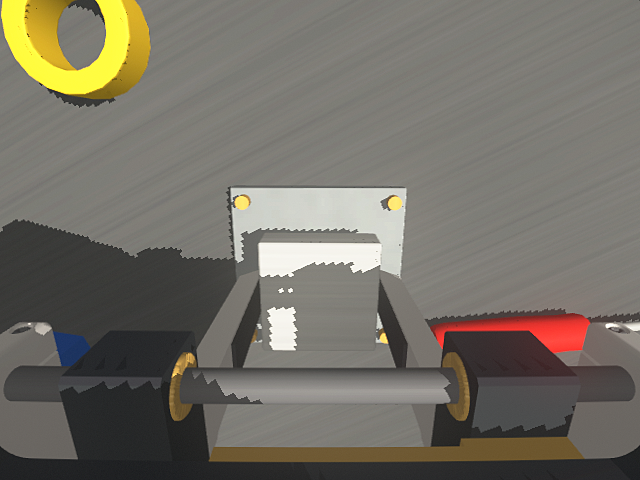

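View pics/s21.png

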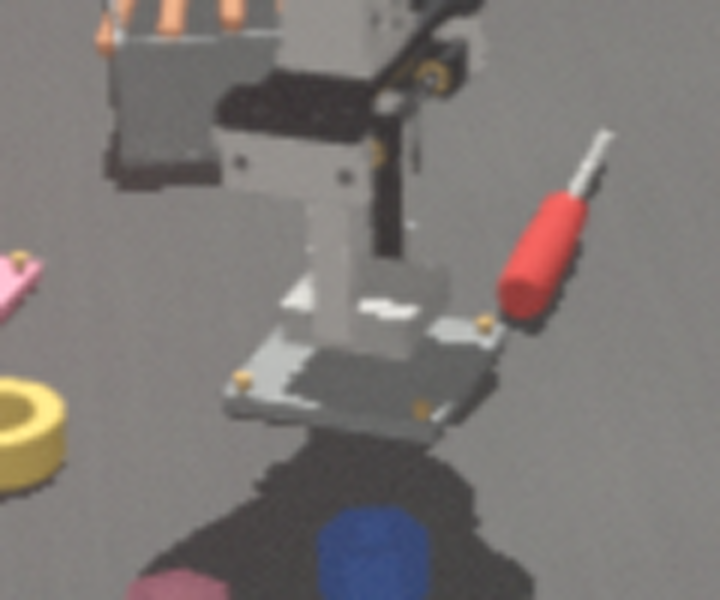

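jog_arm([
  {"offset": [-1, 6, 1.2], "turn": [0, 0, 0], "jaw": 56},
  {"offset": [0, 6, 0], "turn": [0, 0, 0], "jaw": 56},
  {"offset": [0, 4, 0], "turn": [0, 0, 0], "jaw": 56},
  {"offset": [0, 1.2, 0], "turn": [0, 0, 0], "jaw": 56},
  {"offset": [0, 0.6, 0], "turn": [0, 0, 0], "jaw": 56},
  {"offset": [0, 0, 0], "turn": [0, 0, 0], "jaw": 56},
  {"offset": [0, 0, 0], "turn": [0, 0, 0], "jaw": 56},
])

```text
time: 22.75
eef_pos: [0.4425, 0.2619, 0.0348]
eef_rot: [0.601, -0.6, -0.373, 0.373]
wrist_force: [-11.3, -5.5, 28.9]
grip_width: 0.0616
```

jog_arm([
  {"offset": [0, -0.4, 0], "turn": [0, 0, 0], "jaw": 56},
  {"offset": [0, -0.1, 0], "turn": [0, 0, 0], "jaw": 56},
])

```text
time: 22.92
eef_pos: [0.4425, 0.2619, 0.0349]
eef_rot: [0.601, -0.6, -0.373, 0.373]
wrist_force: [-6.9, -2.5, 13.2]
grip_width: 0.0617
```

```bash
python3 look.py w22
```

```text
22.9167 [0.4425 0.2619 0.0349] x [ 0.443  0.897 -0.   ] 63.7 0.0617 [-6.9 -2.5 13.2]
```

View pics/w22.png

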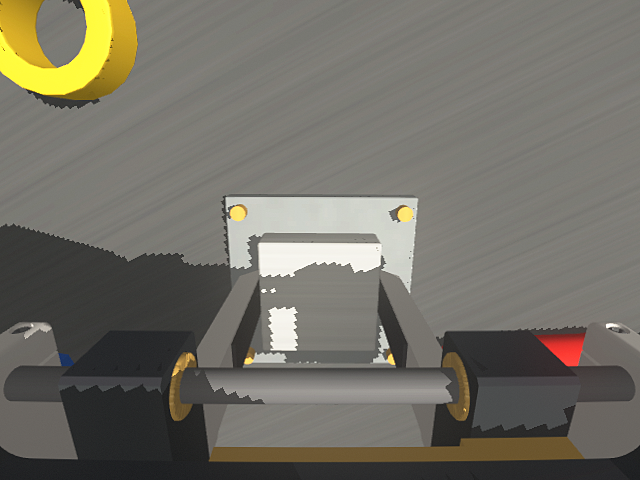

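jog_arm([
  {"offset": [0, 0, 0], "turn": [0, 0, 0], "jaw": 64},
  {"offset": [0, 0, 0], "turn": [0, 0, 0], "jaw": 72},
  {"offset": [0, 0, 0], "turn": [0, 0, 0], "jaw": 76},
  {"offset": [0, 0, 0], "turn": [0, 0, 0], "jaw": 76},
  {"offset": [0, -6, 0], "turn": [0, 0, 0], "jaw": 76},
  {"offset": [0, -20, 0], "turn": [0, 0, 0], "jaw": 80},
  {"offset": [0, -40, 0], "turn": [0, 0, 0], "jaw": 94},
  {"offset": [0, -40, 0], "turn": [0, 0, 0], "jaw": 94},
  {"offset": [0, -40, 0], "turn": [0, 0, 0], "jaw": 94},
  {"offset": [0, 0, 0], "turn": [0, 0, 0], "jaw": 94},
  {"offset": [0, 0, 0], "turn": [0, 0, 0], "jaw": 94},
])

```text
time: 23.88
eef_pos: [0.4436, 0.2625, 0.1828]
eef_rot: [0.601, -0.6, -0.375, 0.372]
wrist_force: [-0.1, 0.3, -0.5]
grip_width: 0.0942
```

```bash
python3 look.py w23; python3 -c "
from h import *
im=cv2.imread('pics/w23.png')[:,:,::-1];crop(im,320,225,130,120,6,'w23z')
im=get_image('side');crop(im,350,270,260,190,3,'s23')
im=get_image('top');crop(im,340,200,260,190,3,'t23')"
```

```text
23.8833 [0.4436 0.2625 0.1828] x [0.443 0.897 0.004] 63.7 0.0942 [-0.1  0.3 -0.5]
```

View pics/w23z.png

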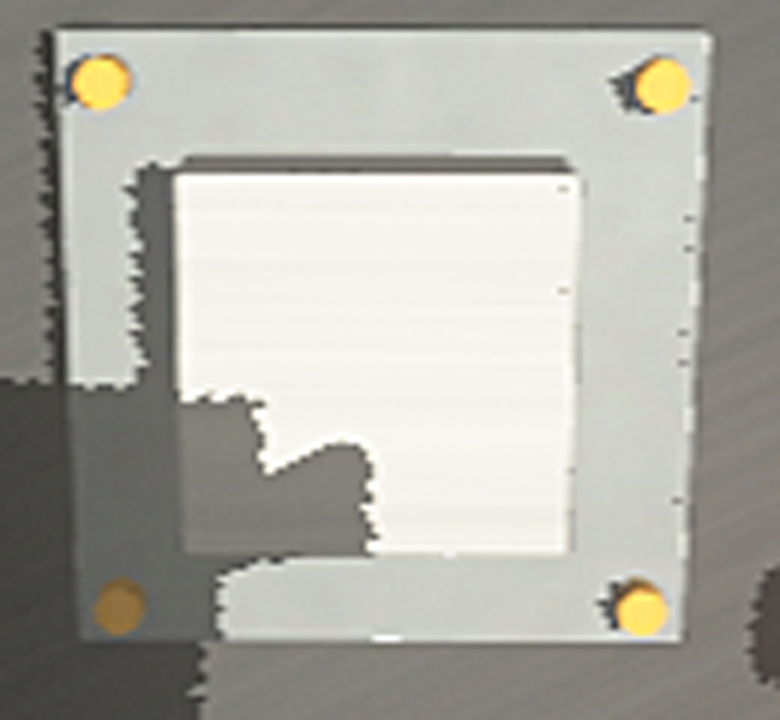

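View pics/s23.png

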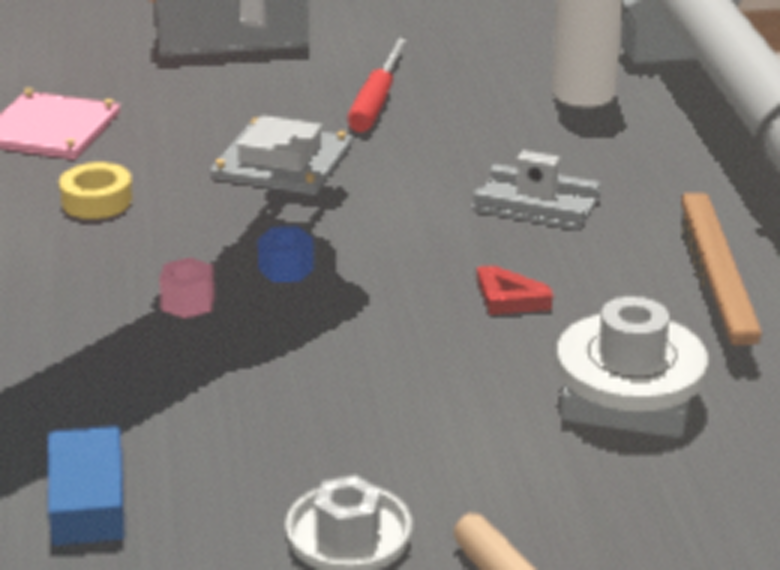

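View pics/t23.png

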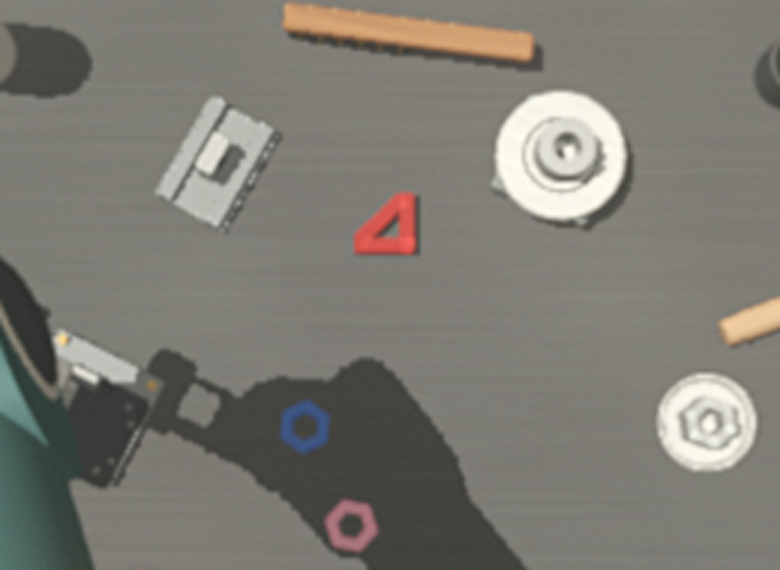

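```bash
python3 -c "
from h import *
s=sense();T=quat(s['eef_rot']).as_matrix();o=np.array([255,165])
f=lambda c,z:(onz('wrist',np.array(c)/6+o,z,s)-s['eef_pos'])@T
a=f([(175,173),(580,177),(570,553),(182,552)],.03);b=f([(101,82),(663,85),(641,608),(120,606)],.016)
print((a.mean(0)-b.mean(0)).round(4))
for x in(a,b):
  print([(np.linalg.norm(x[(i+1)%4]-x[i]).round(4),(np.degrees(np.arctan2(*(x[(i+1)%4]-x[i])[[2,0]]))%90).round(2)) for i in range(4)])
"
```

```text
[-0.0007 -0.014   0.0013]
[(np.float64(0.0608), np.float64(89.43)), (np.float64(0.0598), np.float64(89.98)), (np.float64(0.0613), np.float64(89.86)), (np.float64(0.0602), np.float64(89.45))]
[(np.float64(0.0871), np.float64(89.7)), (np.float64(0.0866), np.float64(89.7)), (np.float64(0.0868), np.float64(89.78)), (np.float64(0.0867), np.float64(89.93))]
```

The plate is centred to about 1.5 mm and square to within 0.2°. All four parts are on their stations and the robot is clear, so I'm handing in.

```bash
python3 -c "
from cell import job_done,sense
print(sense()['time'],job_done())"
```

```text
the job is handed in; nothing more can be done
24.0333 None
```

I took the stack apart from the top down and set each part upright at its station. The job was handed in at 24.0 s, with the gripper open and about 0.13 m above the plate. `job_done()` gives no verdict.

Measured from wrist images after each release (the nut's position only by eye):

| Part | Station | Check after release |
|---|---|---|
| Lug | Channel | Standing lengthwise; about 0.7 mm off centre across the rails and 0.1 mm along them |
| Nut | Round dish | Flat and near the middle by eye; the lowering position was measured, the final one was not |
| Boss | Turntable | About 1 mm from the centre dot, within the scribed circle |
| Foot plate | Fixture plate | About 1.5 mm off centre, yaw within about 0.2° of the dowels |

- **Final views:** the last side and top pictures showed the lug, nut and boss standing as placed. They also showed the look-alikes where they had been. The plate was partly hidden from above by the arm.
- **Contact forces:** the highest wrist reading was about 30 N, when the plate was pressed onto the fixture; I eased off before releasing. The nut read about 22 N and was handled the same way.
- **Disagreement:** rough first readings from the top camera differed from the wrist camera by up to 7 mm in y. I used the wrist measurements, which matched the given sizes.

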